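# Dial open the bench lockbox

### The job

Open the lockbox for the reference vials. Its dial is read like a clock face, with its finger knob as the hand and 12 at the mark farthest from the front: turn it anticlockwise, passing 4 o'clock twice and stopping on it the third time; then clockwise, passing 9 o'clock once and stopping on it the second time; then slowly anticlockwise until you feel the dial come to a firm stop. Do not force the dial or the lock; let go, raise the lid by its bar until it stands upright, and leave it open, with the things beside the box left where they are.

Things in the scene. Friction and masses are not known exactly. Their poses are not given: they have to be found in the camera images.
- lockbox: Grey metal lockbox screwed to the worktop: 140 mm front to back (x), 300 mm wide (y; with end brackets 352 mm), flat top 105 mm up. Origin: centre of the underside. x points from its front (lid bar) to its back, y to its left, z up. Left half: closed lock housing, dial lying flat on top. Right half: compartment under the hinged lid. Turned up to 0.3 rad either way.
- lock_housing: Left half of the box, same frame; the lock's wheels and the spring bolt that holds the lid are inside. Load the lock with no more than 25 N. Round the dial twelve black marks on a ring 126 mm across: 12 o'clock (broadest) at the back (+x), 3 to the right (-y), 6 at the front, 9 to the left (+y), 30 degrees apart.
- dial_centre (a point): Centre of the upper face of the black dial (100 mm across), 117 mm above the worktop, 80 mm left (+y) of the box's centre; the dial's axis is vertical. With both numbers set, the last turn ends 3.0 to 4.6 rad anticlockwise of 9 o'clock, differently each time: the bolt snaps in, a firm stop with about 0.2 rad of play. If no stop comes within a turn, start again.
- dial (a joint): Dial angle in rad: 0 with the finger knob at 12 o'clock, growing anticlockwise seen from above, 2 pi more for each further turn (4 o'clock -2.094, 9 o'clock 1.571, plus whole turns). Turns endlessly, with 1 to 4 N at the knob; stopping within 0.08 rad of a mark is enough. Once a turn a light click (up to 5 N) is felt where the bolt brushes a notch.
- knob_grip (a point): Grip point of the dial's finger knob: upright aluminium knob 16 mm thick (18 mm at top and foot), standing 40 mm above the dial's face; this point is 24 mm above that face, 34 mm from the dial's axis. The knob spins freely on its own axis, so it can be held and carried round in a circle without turning the wrist. It is the dial's hand; a white line runs to it.
- lid_bar (a point): Middle of the lid's bar handle: round steel bar, 10 mm thick, 90 mm long, parallel to the box's front, 37 mm clear in front of the front face, 108 mm above the worktop. It is carried by the lid and swings with it, 185.5 mm from the hinge line.
- lid_hinge (a point): Middle of the lid's hinge line along the back edge of the box's top, parallel to the box's y.
- lid (a joint): Opening angle of the lid in rad: 0 shut, 1.57 upright, 1.75 at its stop. The lid (0.35 kg, 142 x 160 mm) lifts with about 4 N at the bar, and stays where it is left.
- timer: Bystander: white lab timer lying flat, 62 x 62 x 18 mm; origin under its centre.
- marker_pen: Bystander: felt marker lying flat, 131 x 14 x 15 mm, along its own y; origin under its centre.
- brass_weight: Bystander: brass calibration weight with a knob, 29 mm thick, 50 mm tall; origin under its centre.
- weigh_boat: Bystander: white weighing boat, 70 x 70 x 15 mm; origin under its centre.

How it is judged:
On the way:
1. the lock has let go and the lid comes up (value of joint lid above 0.12 rad), for 0.1 s.
At the end, for the whole second after the job is handed in: The lid stands open at least 1.25 rad (72 degrees), at rest, and the four bystanders lie within 30 mm of where they were (value of joint lid above 1.25 rad and velocity of joint lid below 0.1 rad/s and distance of each of timer, marker_pen, brass_weight, weigh_boat from where it was at the start of the episode below 0.03 m); the robot touches nothing.
It fails at once if the lock is loaded with more than 25 N (dial forced, locked lid pried, housing knocked) (contact force between lock_housing and anything else above 25 N).
It fails at once if the timer is shifted by 30 mm or more (distance of timer from where it was at the start of the episode above 0.03 m).
It fails at once if the marker pen is shifted by 30 mm or more (distance of marker_pen from where it was at the start of the episode above 0.03 m).
It fails at once if the brass weight is shifted by 30 mm or more (distance of brass_weight from where it was at the start of the episode above 0.03 m).
It fails at once if the weigh boat is shifted by 30 mm or more (distance of weigh_boat from where it was at the start of the episode above 0.03 m).
It also fails if it takes over 72 s, if anything falls off the work surface, if the arm or the gripper's body presses on something with over 40 N, if the wrist force passes 120 N, or if a joint passes its speed limit or range.

### The arm

A 7-joint arm with a two-finger parallel gripper is mounted at the origin on a cart in front of the work surface, level with it; the furniture and walls round the work are solid. World frame = base frame: x ahead of the robot, y to its left, z up, the work surface at z = 0. Lengths are in m, angles in rad, forces in N, time in s.
With the tool pointing down it reaches from about 0.35 to 0.9 m from the base axis. Payload 7.2 kg.
Tool frame: the origin (TCP) lies at the very end of the fingers, on their centre line; the grasp point (between the pads) lies 19 mm behind it; z points along the fingers, y is the direction in which the jaws open and shut (so a half turn about z gives the same grasp; the last joint's range is limited). The gripper opens to 85 mm and grips with 20 to 120 N. Pads are 22 mm wide; open, the fingers measure 114 mm over their backs; the gripper's body (76 mm by 85 mm) begins 54 mm behind the grasp point. The pads swing forward as they close: fully open they stand 13 mm farther back than shut.
Start: joints at [-1.363, 0.411, -0.013, 1.596, 0.006, 1.134, -0.082], TCP at [0.17, 0.601, 0.231] pointing down, gripper open.
Joint ranges: [-2.95, 2.95], [-0.29, 1.99], [-1.47, 1.44], [0.14, 2.54], [-1.03, 4.17], [0.13, 1.85], [-2.86, 2.86]. Speed limits (rad/s): [2.39, 2.39, 3.01, 3.01, 3.14, 3.14, 3.14].

### API

Orientations are given as a unit quaternion [x, y, z, w].
In Python, from plant import manip, eyes, hand_in gives the robot as it stands.
- The arm moves only by the tool move_arm, never from a script. Its argument "plan" is a list of rows, each an object of numbers: "tx", "ty", "tz": the shift along the tool's x, y, z in mm; "rx", "ry", "rz": the turn, a rotation vector about the tool's x, y, z in degrees; "gripper": the opening, from 0 (shut) to 1 (fully open). In form: [{"tx": .., "ty": .., "tz": .., "rx": .., "ry": .., "rz": .., "gripper": ..}, ...]. A call has 1 to 5 rows; each row shifts and turns the commanded pose from where the row before left it, along the tool's axes as they then stand; what a row does not reach is not made up. A row lasts 1/10 s, in which the tool goes at most 50 mm and 8.59 degrees, less where a joint would pass 70% of its speed; a pose out of reach is approached as far as the arm can. A call is refused whole if a number of a shift passes 50 or a number of a turn 8.59, either way. A call with a gripper value outside its range is refused whole. The fingers move at their own pace and stop on an object; "force" is the grip in N (left out, the last holds). Time passes only in rows, so rows that do not move let the fingers close. It gives the time, the measured TCP pose, the force and the opening at its end, in the units of the state.
- manip.sense(): the state, without advancing time (a new reading comes with each control period).
- eyes.capture(name): name is "scene" or "side" or "wrist"; returns a dict with "pixels" (420x560x3 uint8, red, green, blue), "K" (3x3 intrinsics, pixels), "rvec" (rotation vector, rad) and "tvec" (3), from world to camera coordinates, as OpenCV has them. Camera axes: x right, y down, z forward; pixel columns grow to the right and rows downward; lengths in m; the calibration is good to about 2 mm. A picture is of the moment at which its call begins. There is no depth.
- hand_in(): hands the job in, once; it reports no verdict.
The state is a dict: "clock": time; "q": joint angles; "joint_vel": joint speeds; "effort": joint torques, N m; "tool_pos": TCP position; "tool_rot": TCP orientation; "force": force on the tool from outside, world axes, zero at the start; "wrist_torque": the same for the moment, N m; "grip_width": opening from 0.0 (shut) to 1.0 (fully open).
Only numpy, scipy, OpenCV 4.12 (cv2) and the standard library are available. Lean on these libraries where they do the work, as an engineer would, in place of code of your own. Each camera call takes 0.05 s, during which the arm holds its last target. There are 200 camera calls.

## Working session

There is one attempt and no reset: what is moved stays moved. The work goes in short steps, Python scripts to look and compute and a tool call to move; the robot and the scene stay as the last step left them, time stands still between calls to the robot, and variables do not carry over. Pictures are saved under pics/ and viewed, about 8 in all and at most 12, crops included, and the job is handed in when it is done.

Besides the shell and the picture viewer there is one more tool, called after "Request:" as name(argument=value, ...) on one line, values as JSON. move_arm: Moves the arm, as the interface text tells. Its arguments: {"type":"object","properties":{"plan":{"type":"array","items":{"type":"object","properties":{"tx":{"type":"number"},"ty":{"type":"number"},"tz":{"type":"number"},"rx":{"type":"number"},"ry":{"type":"number"},"rz":{"type":"number"},"gripper":{"type":"number"}}}},"force":{"type":"number"}},"required":["plan"]}

```bash
mkdir -p pics
cat > h.py <<'E'
import numpy as np, cv2
from plant import manip, eyes, hand_in
from scipy.spatial.transform import Rotation as R
def cap(n,f=None):
    d=eyes.capture(n)
    if f: cv2.imwrite(f'pics/{f}.png',d['pixels'][:,:,::-1])
    return d
def ray(d,uv,z):
    Rm=cv2.Rodrigues(np.array(d['rvec'],float))[0]; t=np.array(d['tvec'],float).ravel()
    c=-Rm.T@t; v=Rm.T@np.linalg.inv(d['K'])@np.array([uv[0],uv[1],1.])
    return c+v*(z-c[2])/v[2]
def proj(d,P):
    return cv2.projectPoints(np.array(P,float).reshape(-1,3),np.array(d['rvec'],float),np.array(d['tvec'],float),np.array(d['K'],float),None)[0].reshape(-1,2)
E
python3 - <<'E'
from h import *
import pickle
D={n:cap(n) for n in('scene','side')}
pickle.dump(D,open('d.pkl','wb'))
for n in D: cv2.imwrite(f'pics/{n}0.png',D[n]['pixels'][:,:,::-1])
s=manip.sense();print(s['clock'],s['tool_pos'],s['tool_rot'],s['force'])
for n in D:
  d=D[n];Rm=cv2.Rodrigues(np.array(d['rvec'],float))[0];print(n,-Rm.T@np.array(d['tvec']).ravel(),d['K'][0])
E
```

```text
0.1 [0.17011758 0.60093064 0.23051039] [ 1.37473869e-01  9.90505104e-01 -7.55335527e-04 -5.70846804e-05] [-0.68817344  0.01940171 -0.1934315 ]
scene [0.07146682 0.97717776 0.79322451] [383.7772776    0.         281.15565874]
side [ 0.00478795 -0.96957982  0.6141849 ] [382.75615407   0.         278.77307623]
```

View pics/scene0.png

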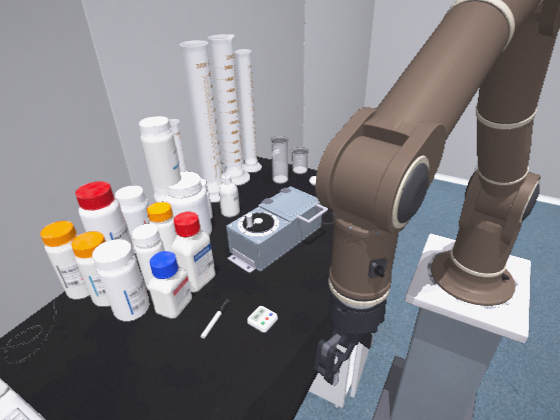

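View pics/side0.png

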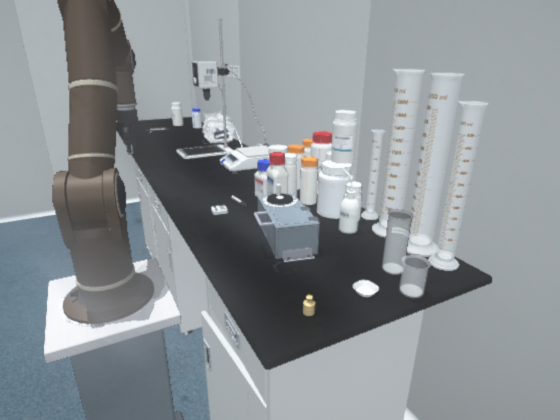

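The scene view shows the box at about (275,230), with the dial at (258,222), the lid bar at (315,215), the pen at (213,320) and the timer at (262,318). In the side view the box is at (288,225), the weight at (309,307) and the boat at (366,289).

Run:
```python
from h import *
import pickle
D=pickle.load(open('d.pkl','rb'))
a=D['scene']['pixels'][175:280,215:345,::-1]; b=D['side']['pixels'][180:270,240:340,::-1]
A=cv2.resize(a,None,fx=6,fy=5.7,interpolation=2)[:598,:780]
A=cv2.resize(a,(495,400),interpolation=2);B=cv2.resize(b,(300,270),interpolation=2)
c=np.zeros((400,800,3),np.uint8);c[:,:495]=A;c[:270,498:798]=B
cv2.imwrite('pics/c1.png',c)
for uv in [(258,222)]: print(ray(D['scene'],uv,.117))
for uv in [(280,199)]: print(ray(D['side'],uv,.117))
for n,uv in [('pen',(215,320)),('timer',(263,319))]: print(n,ray(D['scene'],uv,0.015))
for n,uv in [('w',(309,307)),('boat',(366,290))]: print(n,ray(D['side'],uv,0.01))
```

```text
[0.60130117 0.19195802 0.117     ]
[0.60245562 0.16830189 0.117     ]
pen [0.55176799 0.49117465 0.015     ]
timer [0.44464183 0.43052474 0.015     ]
w [ 0.44556316 -0.29383248  0.01      ]
boat [ 0.62338119 -0.30037185  0.01      ]
```

View pics/c1.png

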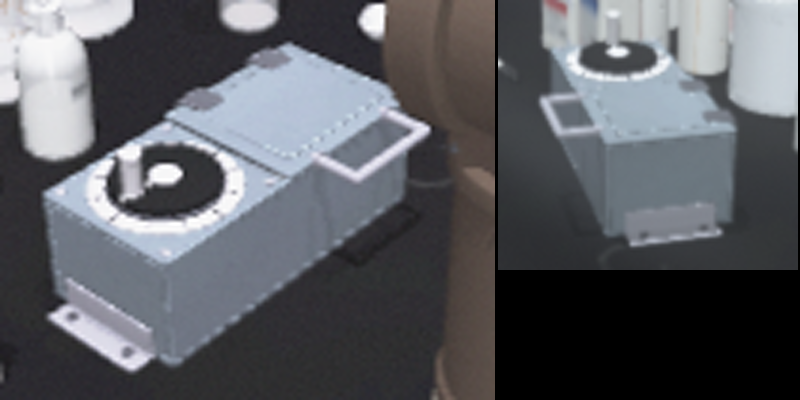

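The crop shows the dial ring centred near crop (165,187), with the knob standing left of centre at (130,170). The top's left corners are at (47,195) and (172,265), and the bar's ends at (357,177) and (430,130). The side inset agrees with this.

Run:
```python
from h import *
import pickle
D=pickle.load(open('d.pkl','rb'))
d=D['scene']; s=495/130; s2=400/105
f=lambda u,v:(215+(u+.5)/s-.5,175+(v+.5)/s2-.5)
P={}
for n,uv,z in [('LB',(47,195),.105),('LF',(172,265),.105),('RB',(290,43),.105),('bar1',(357,179),.106),('bar2',(430,131),.106),('ringc',(165,187),.105),('hub',(165,174),.117),('knobtop',(131,150),.157),('knobfoot',(131,195),.117)]:
    P[n]=ray(d,f(*uv),z); print(n,P[n].round(4))
g=lambda u,v:(240+(u-498+.5)/3-.5,180+(v+.5)/3-.5); e=D['side']
for n,uv,z in [('bar1',(541,100),.108),('bar2',(562,133),.108),('RF',(604,140),.105),('RB',(735,128),.105),('ringc',(619,61),.105),('knobtop',(614,12),.157),('knobfoot',(614,50),.117)]: print('side',n,ray(e,g(*uv),z).round(4))
y=P['RB']-P['LB'];print('yaw from back edge',np.arctan2(y[0],-y[1]),np.linalg.norm(y))
x=P['LF']-P['LB'];print('yaw from left',np.arctan2(-x[1],-x[0]),np.linalg.norm(x))
y=P['bar2']-P['bar1'];print('bar',np.arctan2(y[0],-y[1]),np.linalg.norm(y))
# white ring mask, rays
for n,dd,c0 in(('scene',d,P['ringc']),('side',e,P['ringc'])):
    hsv=cv2.cvtColor(dd['pixels'],cv2.COLOR_RGB2HSV); m=(hsv[...,2]>185)&(hsv[...,1]<30)
    v,u=np.nonzero(m); Q=np.array([ray(dd,(a,b),.106) for a,b in zip(u,v)])
    c=c0.copy()
    for i in range(10):
        r=np.linalg.norm((Q-c)[:,:2],axis=1); k=(r>.052)&(r<.072); q=Q[k]
        A=np.c_[2*q[:,:2],np.ones(len(q))]; sol=np.linalg.lstsq(A,(q[:,:2]**2).sum(1),rcond=None)[0]; c[:2]=sol[:2]
    print(n,'ring',c,k.sum(),np.sqrt(sol[2]+c[0]**2+c[1]**2))
```

```text
LB [0.6843 0.2386 0.105 ]
LF [0.5489 0.2679 0.105 ]
RB [ 0.6231 -0.0622  0.105 ]
bar1 [0.4734 0.1062 0.106 ]
bar2 [0.4489 0.0153 0.106 ]
ringc [0.606  0.1858 0.105 ]
hub [0.6061 0.1845 0.117 ]
knobtop [0.6147 0.2163 0.157 ]
knobfoot [0.6148 0.221  0.117 ]
side bar1 [0.4753 0.1124 0.108 ]
side bar2 [0.4594 0.0227 0.108 ]
side RF [ 0.4938 -0.0066  0.105 ]
side RB [ 0.6321 -0.0422  0.105 ]
side ringc [0.6122 0.1868 0.105 ]
side knobtop [0.6213 0.2185 0.157 ]
side knobfoot [0.6095 0.195  0.117 ]
yaw from back edge -0.20073669344096706 0.30691083868226177
yaw from left -0.2130691862053385 0.1384824472739147
bar -0.2637746375477878 0.09411337959934338
scene ring [0.60654326 0.1843366  0.105     ] 271 0.05967137909289393
side ring [0.60978325 0.18609657 0.105     ] 98 0.059676199857254655
```

Request:
move_arm(plan=[{"tx": -30,"ty": -30,"tz": -5},{"tx": -41,"ty": -40,"tz": -5},{"tx": -41,"ty": -40,"tz": -5},{"tx": -41,"ty": -40,"tz": -5},{"tx": -41,"ty": -40}])

```text
validation failed for argument at $.pl...
```

Request:
move_arm(plan=[{"tx": -41,"ty": -40},{"tx": -41,"ty": -40},{"tx": -41,"ty": -40},{"tx": -46,"ty": -2},{"tx": -46,"ty": 10}])

```text
validation failed for argument at $.pl...
```

Request:
move_arm(plan=[{"tx": -46,"ty": 10},{"tx": -40,"ty": 10},{}])

```text
validation failed for argument at $.pl...
```

Run:
```python
from h import *
import pickle
d=cap('wrist','w1');s=manip.sense();pickle.dump((d,s),open('w1.pkl','wb'))
print(s['clock'],s['tool_pos'],s['tool_rot'],s['force'],s['q'])
print(proj(d,[[.608,.185,.117],[.616,.217,.157]]))
Rm=cv2.Rodrigues(np.array(d['rvec'],float))[0];print(-Rm.T@np.array(d['tvec']).ravel())
```

```text
0.15 [0.17011448 0.6009909  0.23063604] [ 1.37464753e-01  9.90506456e-01 -6.32685588e-04 -4.43251578e-05] [-0.26767692  0.41845591 -0.25247917] [-1.36322171  0.41171606 -0.01269394  1.59687712  0.00558867  1.1343034
 -0.08223068]
[[ 80.33171379 565.27820392]
 [ 86.18184378 608.61532697]]
[0.09524352 0.62269351 0.37178638]
```

View pics/w1.png

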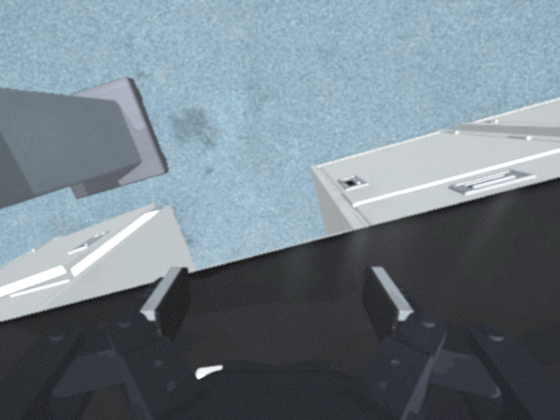

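The moves were refused because every field of a row has to be given. The wrist picture shows only the start pose, with the fingertips at (170,290) and (390,290).

Request:
move_arm(plan=[{"tx": -30,"ty": -30,"tz": -5,"rx": 0,"ry": 0,"rz": 0,"gripper": 1},{"tx": -41,"ty": -40,"tz": -5,"rx": 0,"ry": 0,"rz": 0,"gripper": 1},{"tx": -41,"ty": -40,"tz": -5,"rx": 0,"ry": 0,"rz": 0,"gripper": 1},{"tx": -41,"ty": -40,"tz": -5,"rx": 0,"ry": 0,"rz": 0,"gripper": 1},{"tx": -41,"ty": -40,"tz": 0,"rx": 0,"ry": 0,"rz": 0,"gripper": 1}])

```text
clock: 0.65
tool_pos: [0.2912, 0.3898, 0.2498]
tool_rot: [0.137, 0.991, 0.0, 0.0]
force: [1.3, 0.1, 0.5]
grip_width: 1.002
```

Request:
move_arm(plan=[{"tx": -41,"ty": -40,"tz": 0,"rx": 0,"ry": 0,"rz": 0,"gripper": 1},{"tx": -41,"ty": -40,"tz": 0,"rx": 0,"ry": 0,"rz": 0,"gripper": 1},{"tx": -41,"ty": -40,"tz": 0,"rx": 0,"ry": 0,"rz": 0,"gripper": 1},{"tx": -46,"ty": -2,"tz": 0,"rx": 0,"ry": 0,"rz": 0,"gripper": 1},{"tx": -46,"ty": 10,"tz": 0,"rx": 0,"ry": 0,"rz": 0,"gripper": 1}])

```text
clock: 1.15
tool_pos: [0.457, 0.2413, 0.2501]
tool_rot: [0.139, 0.99, 0.0, 0.0]
force: [-0.3, 1.2, 1.3]
grip_width: 1.004
```

Request:
move_arm(plan=[{"tx": -46,"ty": 10,"tz": 0,"rx": 0,"ry": 0,"rz": 0,"gripper": 1},{"tx": -30,"ty": 10,"tz": 0,"rx": 0,"ry": 0,"rz": 0,"gripper": 1},{"tx": 0,"ty": 0,"tz": 0,"rx": 0,"ry": 0,"rz": 0,"gripper": 1}])

```text
clock: 1.45
tool_pos: [0.5379, 0.2414, 0.2483]
tool_rot: [0.139, 0.99, -0.001, 0.001]
force: [-0.3, 0.1, -0.0]
grip_width: 1.0
```

Run:
```python
from h import *
import pickle
d=cap('wrist','w2');s=manip.sense();pickle.dump((d,s),open('w2.pkl','wb'))
print(s['clock'],s['tool_pos'],s['tool_rot'],s['force'],s['q'])
print(proj(d,[[.608,.185,.117],[.616,.217,.157]]))
Rm=cv2.Rodrigues(np.array(d['rvec'],float))[0];print(-Rm.T@np.array(d['tvec']).ravel())
```

```text
1.5 [0.53563188 0.24179692 0.2482187 ] [ 1.38500977e-01  9.90361902e-01 -8.27291021e-04 -3.13853799e-04] [-0.21567315 -0.16229676  0.18619132] [-0.72509776  0.33709796  0.28513041  1.6832697  -0.10157204  1.13730825
  0.88059479]
[[242.29265361 280.81018466]
 [273.81509191 302.80315766]]
[0.46293462 0.26338219 0.38949373]
```

View pics/w2.png

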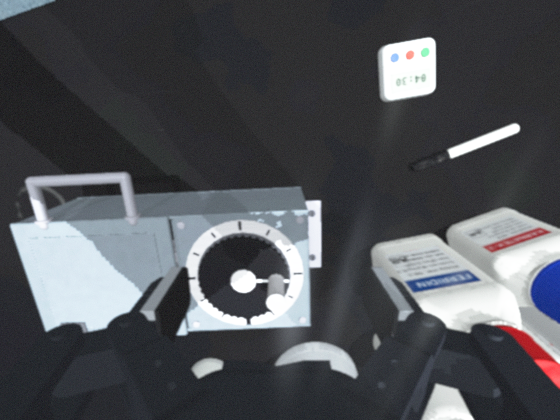

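The wrist view shows the hub at (243,281), the knob top at (276,303), the 12 o'clock mark at (249,321), and 9 o'clock at about (299,275). The predictions match within a pixel or two.

Run:
```python
from h import *
import pickle
d,s=pickle.load(open('w2.pkl','rb'))
im=d['pixels'];g=im.min(2).astype(float)
c=np.array([.608,.185])
# white pixels in ring
vv,uu=np.mgrid[210:335,180:310]; W=np.array([ray(d,(a,b),.106)[:2] for a,b in zip(uu.ravel(),vv.ravel())]); G=g[vv,uu].ravel()
w=G>200
for i in range(15):
    r=np.linalg.norm(W-c,axis=1); k=w&(r>.050)&(r<.067)
    A=np.c_[2*W[k],np.ones(k.sum())]; o=np.linalg.lstsq(A,(W[k]**2).sum(1),rcond=None)[0]; c=o[:2]
print('ring centre',c,np.sqrt(o[2]+c@c),k.sum())
# hub: white disc on dial
h=w&(np.linalg.norm(W-c,axis=1)<.018); 
H=[ray(d,(a,b),.118)[:2] for a,b in zip(uu.ravel()[h],vv.ravel()[h])];print('hub',np.mean(H,0))
# marks: dark angles in ring
th=np.radians(np.arange(0,360,.5)); prof=np.zeros(len(th))
for rr in np.arange(.056,.0625,.001):
    p=proj(d,np.c_[c[0]+rr*np.cos(th),c[1]+rr*np.sin(th),0*th+.106]).astype(np.float32)
    prof+=cv2.remap(g.astype(np.float32),p[:,0].reshape(-1,1),p[:,1].reshape(-1,1),1).ravel()/7
from scipy.signal import find_peaks
pk,pr=find_peaks(-prof,prominence=15,distance=20)
print([(np.degrees(th[i]),int(prof[i])) for i in pk])
f=np.sum((230-np.clip(prof,0,230))*np.exp(-12j*th));print('phase mod30',np.degrees(-np.angle(f)/12))
for uv in[(276,306)]:
  for z in(.157,): print('knob top',ray(d,uv,z), ray(d,uv,z)[:2]-c)
```

```text
ring centre [0.61115016 0.18604875] 0.0588146074407655 3715
hub [0.60806972 0.1870199 ]
[(np.float64(79.5), 168), (np.float64(109.50000000000001), 224), (np.float64(139.0), 147), (np.float64(168.0), 96), (np.float64(196.50000000000003), 156), (np.float64(225.0), 159), (np.float64(254.5), 80), (np.float64(283.0), 214), (np.float64(345.5), 137)]
phase mod30 -13.890320635323627
knob top [0.61978708 0.21797269 0.157     ] [0.00863692 0.03192394]
```

```bash
python3 -c "
import cv2
a=cv2.imread('pics/w2.png')[215:335,180:320];cv2.imwrite('pics/c2.png',cv2.resize(a,(700,600),interpolation=cv2.INTER_CUBIC))"
```

```text
(no output)
```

View pics/c2.png

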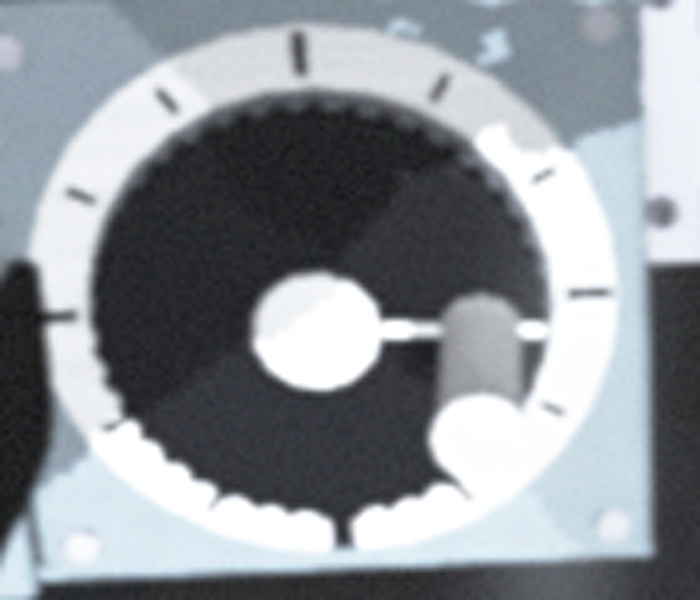

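The crop shows the marks at 12 (342,530), 6 (299,53), 9 (590,293) and 3 (62,316). The hub is at (318,331) and the knob top at (477,432), with the white line through (400–545, 329).

Run:
```python
from h import *
import pickle
d,s=pickle.load(open('w2.pkl','rb'))
f=lambda u,v:(180+(u+.5)/5-.5,215+(v+.5)/5-.5)
q=lambda uv,z: ray(d,f(*uv),z)[:2]
z=.106;m12,m6,m9,m3=[q(a,z) for a in((343,530),(299,54),(590,293),(60,316))]
print(m12,m6,m9,m3,(m12+m6)/2,(m9+m3)/2,np.linalg.norm(m12-m6),np.linalg.norm(m9-m3))
a=m12-m6;b=m9-m3;print('yaw',np.arctan2(a[1],a[0]),np.arctan2(-b[0],b[1]))
hub=q((318,331),.119);k=q((477,432),.157);l=q((535,329),.1175);print(hub,k,l)
for c in(hub,(m9+m3)/2):
  for p in(k,l): v=p-c;print(np.linalg.norm(v),np.arctan2(v[1],v[0]))
```

```text
[0.6640505  0.17257276] [0.55264558 0.19859412] [0.62130214 0.24139821] [0.5954477 0.1306671] [0.60834804 0.18558344] [0.60837492 0.18603265] 0.11440352750621176 0.11370941935369824
yaw -0.22946072103493623 -0.2293790963239546
[0.60717977 0.18647494] [0.61447571 0.21855464] [0.61982806 0.22925765]
0.03289890240114634 1.3471687129704635
0.04461322616073082 1.2833441361492064
0.03308925937138194 1.3853618112732333
0.044716608859966346 1.3117826760024551
```

Request:
move_arm(plan=[{"tx": -30,"ty": 0,"tz": 0,"rx": 0,"ry": 0,"rz": 0,"gripper": 0.5},{"tx": -30,"ty": 0,"tz": 10,"rx": 0,"ry": 0,"rz": 0,"gripper": 0.5},{"tx": -22,"ty": 0,"tz": 30,"rx": 0,"ry": 0,"rz": 0,"gripper": 0.5},{"tx": 0,"ty": 0,"tz": 30,"rx": 0,"ry": 0,"rz": 0,"gripper": 0.5},{"tx": 0,"ty": 0,"tz": 0,"rx": 0,"ry": 0,"rz": 0,"gripper": 0.5}])

```text
clock: 2.0
tool_pos: [0.6099, 0.2196, 0.1749]
tool_rot: [0.137, 0.991, -0.002, -0.004]
force: [-0.5, 0.3, 0.1]
grip_width: 0.503
```

Run:
```python
from h import *
import pickle
d=cap('wrist','w3');s=manip.sense();pickle.dump((d,s),open('w3.pkl','wb'))
T=R.from_quat(s['tool_rot']).as_matrix()
print(s['clock'],s['tool_pos'],s['tool_rot'],s['force'],s['grip_width'],T.T@(np.array([.616,.219,.125])-s['tool_pos']))
print(proj(d,[[.608,.186,.117],[.616,.219,.157],s['tool_pos']]))
```

```text
2.05 [0.61097708 0.22043783 0.17760139] [ 0.13709677  0.99055449 -0.00104506 -0.00227774] [0.38551683 0.04426097 0.43146342] 0.4985675797403752 [-0.00544686  0.0001222   0.0525787 ]
[[230.64850093 242.03663591]
 [277.49761439 266.46449508]
 [277.50849415 275.9251823 ]]
```

View pics/w3.png

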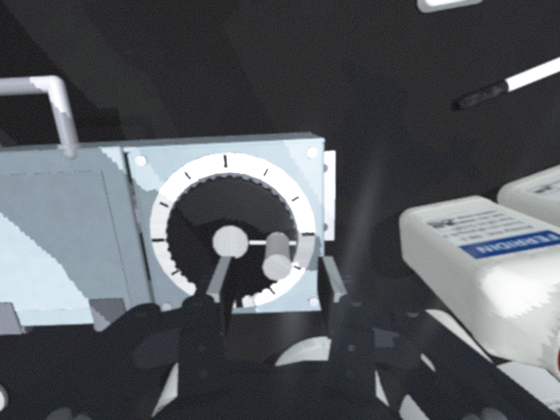

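The knob top is at (277,267), within a pixel of the prediction, and the fingers straddle it at (220,280) and (335,280). Going down and closing gently.

Request:
move_arm(force=20, plan=[{"tx": -5,"ty": 0,"tz": 17,"rx": 0,"ry": 0,"rz": 0,"gripper": 0.5},{"tx": 0,"ty": 0,"tz": 17,"rx": 0,"ry": 0,"rz": 0,"gripper": 0.5},{"tx": 0,"ty": 0,"tz": 16,"rx": 0,"ry": 0,"rz": 0,"gripper": 0.5},{"tx": 0,"ty": 0,"tz": 0,"rx": 0,"ry": 0,"rz": 0,"gripper": 0.3},{"tx": 0,"ty": 0,"tz": 0,"rx": 0,"ry": 0,"rz": 0,"gripper": 0.1}])

```text
clock: 2.55
tool_pos: [0.6177, 0.2183, 0.1295]
tool_rot: [0.137, 0.991, -0.001, -0.0]
force: [-2.7, -7.3, -2.9]
grip_width: 0.186
```

Request:
move_arm(plan=[{"tx": 0,"ty": 0,"tz": 0,"rx": 0,"ry": 0,"rz": 0,"gripper": 0.1},{"tx": 0,"ty": 0,"tz": 0,"rx": 0,"ry": 0,"rz": 0,"gripper": 0.1},{"tx": 0,"ty": 0,"tz": 0,"rx": 0,"ry": 0,"rz": 0,"gripper": 0.1}])

```text
clock: 2.85
tool_pos: [0.6178, 0.2182, 0.1295]
tool_rot: [0.138, 0.99, -0.0, -0.0]
force: [-3.7, -4.3, -2.4]
grip_width: 0.184
```

```bash
cat > st.py <<'E'
from h import *
s=manip.sense();T=R.from_quat(s['tool_rot']).as_matrix()
p=s['tool_pos'];c=np.array([.608,.186]);yaw=-.229
v=p[:2]-c;print(round(s['clock'],2),p.round(4),s['tool_rot'].round(4),'F',s['force'].round(1),'w',round(s['grip_width'],3),'r',np.linalg.norm(v).round(4),'dial',(np.arctan2(v[1],v[0])-yaw).round(3))
print('T x,y',T[:2,0].round(4),T[:2,1].round(4))
E
python3 st.py
```

```text
2.85 [0.6178 0.2182 0.1295] [ 1.377e-01  9.905e-01 -4.000e-04 -4.000e-04] F [-3.7 -4.3 -2.4] w 0.184 r 0.0337 dial 1.506
T x,y [-0.9621  0.2728] [0.2728 0.9621]
```

```bash
cat > tab.py <<'E'
import sys
from h import *
# rows for the circle: start dial angle, step deg, n ; tool axes fixed
def tab(a0,step,n,c=(.608,.186),r=.034,yaw=-.229,start=None):
    T=R.from_quat(manip.sense()['tool_rot']).as_matrix()[:2,:2]
    p=np.array(c)+r*np.array([np.cos(a0+yaw),np.sin(a0+yaw)]) if start is None else np.array(start)
    for i in range(1,n+1):
        a=a0+np.radians(step)*i; t=np.array(c)+r*np.array([np.cos(a+yaw),np.sin(a+yaw)])
        d=(T.T@(t-p)*1e3).round(1); p=p+T@d/1e3
        print(i,round(a,3),d)
E
python3 -c "
from tab import *
tab(1.506,15,10)"
```

```text
1 1.768 [ 8.8 -1. ]
2 2.03 [ 8.3 -3.3]
3 2.291 [ 7.1 -5.2]
4 2.553 [ 5.5 -7. ]
5 2.815 [ 3.6 -8.1]
6 3.077 [ 1.3 -8.8]
7 3.339 [-1.  -8.8]
8 3.6 [-3.3 -8.3]
9 3.862 [-5.2 -7.1]
10 4.124 [-7.  -5.5]
```

Request:
move_arm(plan=[{"tx": 8.8,"ty": -1,"tz": 0,"rx": 0,"ry": 0,"rz": 0,"gripper": 0.1},{"tx": 8.3,"ty": -3.3,"tz": 0,"rx": 0,"ry": 0,"rz": 0,"gripper": 0.1},{"tx": 7.1,"ty": -5.2,"tz": 0,"rx": 0,"ry": 0,"rz": 0,"gripper": 0.1}])

```text
clock: 3.15
tool_pos: [0.5924, 0.2161, 0.1296]
tool_rot: [0.137, 0.991, 0.0, 0.001]
force: [5.1, -5.5, -6.4]
grip_width: 0.188
```

```bash
python3 st.py
```

```text
3.15 [0.5924 0.2161 0.1296] [1.375e-01 9.905e-01 1.000e-04 1.000e-03] F [ 5.1 -5.5 -6.4] w 0.188 r 0.0339 dial 2.279
T x,y [-0.9622  0.2723] [0.2723 0.9622]
```

Request:
move_arm(plan=[{"tx": 5.5,"ty": -7,"tz": 0,"rx": 0,"ry": 0,"rz": 0,"gripper": 0.1},{"tx": 3.6,"ty": -8.1,"tz": 0,"rx": 0,"ry": 0,"rz": 0,"gripper": 0.1},{"tx": 1.3,"ty": -8.8,"tz": 0,"rx": 0,"ry": 0,"rz": 0,"gripper": 0.1}])

```text
clock: 3.45
tool_pos: [0.5758, 0.1973, 0.1296]
tool_rot: [0.137, 0.991, 0.001, 0.001]
force: [5.9, 1.6, -8.0]
grip_width: 0.188
```

Request:
move_arm(plan=[{"tx": -1,"ty": -8.8,"tz": 0,"rx": 0,"ry": 0,"rz": 0,"gripper": 0.1},{"tx": -3.3,"ty": -8.3,"tz": 0,"rx": 0,"ry": 0,"rz": 0,"gripper": 0.1},{"tx": -5.2,"ty": -7.1,"tz": 0,"rx": 0,"ry": 0,"rz": 0,"gripper": 0.1}])

```text
clock: 3.75
tool_pos: [0.5773, 0.1707, 0.1295]
tool_rot: [0.137, 0.991, 0.0, -0.001]
force: [-1.4, 1.0, -1.9]
grip_width: 0.184
```

```bash
python3 st.py; python3 -c "
from tab import *
tab(3.862,15,24)"
```

```text
3.75 [0.5773 0.1707 0.1295] [ 1.369e-01  9.906e-01  3.000e-04 -9.000e-04] F [-1.4  1.  -1.9] w 0.184 r 0.0343 dial -2.451
T x,y [-0.9625  0.2712] [0.2712 0.9625]
1 4.124 [-6.9 -5.5]
2 4.386 [-8.2 -3.6]
3 4.647 [-8.7 -1.3]
4 4.909 [-8.9  1. ]
5 5.171 [-8.2  3.2]
6 5.433 [-7.2  5.3]
7 5.695 [-5.5  6.9]
8 5.956 [-3.6  8.1]
9 6.218 [-1.3  8.8]
10 6.48 [1.  8.8]
11 6.742 [3.2 8.3]
12 7.004 [5.3 7.1]
13 7.265 [6.9 5.6]
14 7.527 [8.2 3.5]
15 7.789 [8.7 1.4]
16 8.051 [ 8.9 -1. ]
17 8.313 [ 8.2 -3.3]
18 8.574 [ 7.2 -5.2]
19 8.836 [ 5.5 -7. ]
20 9.098 [ 3.6 -8.1]
21 9.36 [ 1.3 -8.8]
22 9.622 [-1.  -8.8]
23 9.883 [-3.2 -8.3]
24 10.145 [-5.3 -7.1]
```

Request:
move_arm(plan=[{"tx": -6.9,"ty": -5.5,"tz": 0,"rx": 0,"ry": 0,"rz": 0,"gripper": 0.1},{"tx": -8.2,"ty": -3.6,"tz": 0,"rx": 0,"ry": 0,"rz": 0,"gripper": 0.1},{"tx": -8.7,"ty": -1.3,"tz": 0,"rx": 0,"ry": 0,"rz": 0,"gripper": 0.1},{"tx": -8.9,"ty": 1,"tz": 0,"rx": 0,"ry": 0,"rz": 0,"gripper": 0.1}])

```text
clock: 4.15
tool_pos: [0.6084, 0.1513, 0.1295]
tool_rot: [0.138, 0.99, -0.0, 0.0]
force: [-1.3, 0.5, -1.0]
grip_width: 0.186
```

Request:
move_arm(plan=[{"tx": -8.2,"ty": 3.2,"tz": 0,"rx": 0,"ry": 0,"rz": 0,"gripper": 0.1},{"tx": -7.2,"ty": 5.3,"tz": 0,"rx": 0,"ry": 0,"rz": 0,"gripper": 0.1},{"tx": -5.5,"ty": 6.9,"tz": 0,"rx": 0,"ry": 0,"rz": 0,"gripper": 0.1},{"tx": -3.6,"ty": 8.1,"tz": 0,"rx": 0,"ry": 0,"rz": 0,"gripper": 0.1}])

```text
clock: 4.55
tool_pos: [0.6379, 0.169, 0.1294]
tool_rot: [0.137, 0.991, 0.0, 0.0]
force: [-4.0, -0.2, 1.2]
grip_width: 0.184
```

```bash
python3 st.py
```

```text
4.55 [0.6379 0.169  0.1294] [1.374e-01 9.905e-01 1.000e-04 1.000e-04] F [-4.  -0.2  1.2] w 0.184 r 0.0344 dial -0.288
T x,y [-0.9622  0.2722] [0.2722 0.9622]
```

Request:
move_arm(plan=[{"tx": -1.3,"ty": 8.8,"tz": 0,"rx": 0,"ry": 0,"rz": 0,"gripper": 0.1},{"tx": 1,"ty": 8.8,"tz": 0,"rx": 0,"ry": 0,"rz": 0,"gripper": 0.1},{"tx": 3.2,"ty": 8.3,"tz": 0,"rx": 0,"ry": 0,"rz": 0,"gripper": 0.1},{"tx": 5.3,"ty": 7.1,"tz": 0,"rx": 0,"ry": 0,"rz": 0,"gripper": 0.1}])

```text
clock: 4.95
tool_pos: [0.638, 0.2022, 0.1293]
tool_rot: [0.138, 0.99, -0.001, -0.0]
force: [-4.2, -6.6, 2.9]
grip_width: 0.19
```

Request:
move_arm(plan=[{"tx": 6.9,"ty": 5.6,"tz": 0,"rx": 0,"ry": 0,"rz": 0,"gripper": 0.1},{"tx": 8.2,"ty": 3.5,"tz": 0,"rx": 0,"ry": 0,"rz": 0,"gripper": 0.1},{"tx": 8.7,"ty": 1.4,"tz": 0,"rx": 0,"ry": 0,"rz": 0,"gripper": 0.1},{"tx": 8.9,"ty": -1,"tz": 0,"rx": 0,"ry": 0,"rz": 0,"gripper": 0.1}])

```text
clock: 5.35
tool_pos: [0.6103, 0.2196, 0.1294]
tool_rot: [0.138, 0.99, -0.001, 0.001]
force: [3.0, -6.4, -1.5]
grip_width: 0.187
```

Request:
move_arm(plan=[{"tx": 8.2,"ty": -3.3,"tz": 0,"rx": 0,"ry": 0,"rz": 0,"gripper": 0.1},{"tx": 7.2,"ty": -5.2,"tz": 0,"rx": 0,"ry": 0,"rz": 0,"gripper": 0.1},{"tx": 5.5,"ty": -7,"tz": 0,"rx": 0,"ry": 0,"rz": 0,"gripper": 0.1},{"tx": 3.6,"ty": -8.1,"tz": 0,"rx": 0,"ry": 0,"rz": 0,"gripper": 0.1}])

```text
clock: 5.75
tool_pos: [0.5799, 0.2051, 0.1295]
tool_rot: [0.137, 0.991, 0.001, 0.001]
force: [6.4, -0.4, -4.6]
grip_width: 0.186
```

Request:
move_arm(plan=[{"tx": 1.3,"ty": -8.8,"tz": 0,"rx": 0,"ry": 0,"rz": 0,"gripper": 0.1},{"tx": -1,"ty": -8.8,"tz": 0,"rx": 0,"ry": 0,"rz": 0,"gripper": 0.1},{"tx": -3.2,"ty": -8.3,"tz": 0,"rx": 0,"ry": 0,"rz": 0,"gripper": 0.1},{"tx": -5.3,"ty": -7.1,"tz": 0,"rx": 0,"ry": 0,"rz": 0,"gripper": 0.1}])

```text
clock: 6.15
tool_pos: [0.5772, 0.1706, 0.1294]
tool_rot: [0.137, 0.991, 0.0, -0.001]
force: [-1.5, 3.8, 1.1]
grip_width: 0.186
```

```bash
python3 st.py
```

```text
6.15 [0.5772 0.1706 0.1294] [ 1.370e-01  9.906e-01  3.000e-04 -1.100e-03] F [-1.5  3.8  1.1] w 0.186 r 0.0344 dial -2.448
T x,y [-0.9625  0.2714] [0.2714 0.9625]
```

Request:
move_arm(plan=[{"tx": -6.9,"ty": -5.5,"tz": 0,"rx": 0,"ry": 0,"rz": 0,"gripper": 0.1},{"tx": -8.2,"ty": -3.6,"tz": 0,"rx": 0,"ry": 0,"rz": 0,"gripper": 0.1},{"tx": -8.7,"ty": -1.3,"tz": 0,"rx": 0,"ry": 0,"rz": 0,"gripper": 0.1},{"tx": -8.9,"ty": 1,"tz": 0,"rx": 0,"ry": 0,"rz": 0,"gripper": 0.1}])

```text
clock: 6.55
tool_pos: [0.6079, 0.1512, 0.1294]
tool_rot: [0.138, 0.99, -0.0, -0.0]
force: [-2.4, 2.3, 3.2]
grip_width: 0.185
```

Request:
move_arm(plan=[{"tx": -8.2,"ty": 3.2,"tz": 0,"rx": 0,"ry": 0,"rz": 0,"gripper": 0.1},{"tx": -7.2,"ty": 5.3,"tz": 0,"rx": 0,"ry": 0,"rz": 0,"gripper": 0.1},{"tx": -5.5,"ty": 6.9,"tz": 0,"rx": 0,"ry": 0,"rz": 0,"gripper": 0.1},{"tx": -3.6,"ty": 8.1,"tz": 0,"rx": 0,"ry": 0,"rz": 0,"gripper": 0.1}])

```text
clock: 6.95
tool_pos: [0.6377, 0.1683, 0.1293]
tool_rot: [0.138, 0.99, -0.0, -0.0]
force: [-6.3, -0.7, 4.7]
grip_width: 0.189
```

Request:
move_arm(plan=[{"tx": -1.3,"ty": 8.8,"tz": 0,"rx": 0,"ry": 0,"rz": 0,"gripper": 0.1},{"tx": 1,"ty": 8.8,"tz": 0,"rx": 0,"ry": 0,"rz": 0,"gripper": 0.1},{"tx": 3.2,"ty": 8.3,"tz": 0,"rx": 0,"ry": 0,"rz": 0,"gripper": 0.1},{"tx": 5.3,"ty": 7.1,"tz": 0,"rx": 0,"ry": 0,"rz": 0,"gripper": 0.1}])

```text
clock: 7.35
tool_pos: [0.6385, 0.2012, 0.1292]
tool_rot: [0.138, 0.99, -0.001, -0.0]
force: [-5.6, -6.9, 5.4]
grip_width: 0.184
```

Request:
move_arm(plan=[{"tx": 6.9,"ty": 5.6,"tz": 0,"rx": 0,"ry": 0,"rz": 0,"gripper": 0.1},{"tx": 8.2,"ty": 3.5,"tz": 0,"rx": 0,"ry": 0,"rz": 0,"gripper": 0.1},{"tx": 8.7,"ty": 1.4,"tz": 0,"rx": 0,"ry": 0,"rz": 0,"gripper": 0.1},{"tx": 8.9,"ty": -1,"tz": 0,"rx": 0,"ry": 0,"rz": 0,"gripper": 0.1}])

```text
clock: 7.75
tool_pos: [0.6115, 0.2194, 0.1294]
tool_rot: [0.138, 0.99, -0.001, 0.002]
force: [3.6, -5.2, -1.7]
grip_width: 0.185
```

Request:
move_arm(plan=[{"tx": 8.2,"ty": -3.3,"tz": 0,"rx": 0,"ry": 0,"rz": 0,"gripper": 0.1},{"tx": 7.2,"ty": -5.2,"tz": 0,"rx": 0,"ry": 0,"rz": 0,"gripper": 0.1},{"tx": 5.5,"ty": -7,"tz": 0,"rx": 0,"ry": 0,"rz": 0,"gripper": 0.1},{"tx": 3.6,"ty": -8.1,"tz": 0,"rx": 0,"ry": 0,"rz": 0,"gripper": 0.1}])

```text
clock: 8.15
tool_pos: [0.58, 0.2052, 0.1295]
tool_rot: [0.137, 0.991, 0.001, 0.001]
force: [5.8, 0.6, -2.9]
grip_width: 0.187
```

Request:
move_arm(plan=[{"tx": 1.3,"ty": -8.8,"tz": 0,"rx": 0,"ry": 0,"rz": 0,"gripper": 0.1},{"tx": -1,"ty": -8.8,"tz": 0,"rx": 0,"ry": 0,"rz": 0,"gripper": 0.1},{"tx": -3.2,"ty": -8.3,"tz": 0,"rx": 0,"ry": 0,"rz": 0,"gripper": 0.1},{"tx": -5.3,"ty": -7.1,"tz": 0,"rx": 0,"ry": 0,"rz": 0,"gripper": 0.1},{"tx": 0,"ty": 0,"tz": 0,"rx": 0,"ry": 0,"rz": 0,"gripper": 0.1}])

```text
clock: 8.65
tool_pos: [0.5785, 0.1682, 0.1294]
tool_rot: [0.138, 0.99, -0.001, -0.0]
force: [-0.7, -0.8, 2.2]
grip_width: 0.183
```

```bash
python3 st.py
python3 - <<'E'
from h import *
P=np.array([(.6178,.2182),(.5924,.2161),(.5758,.1973),(.5773,.1707),(.6084,.1513),(.6379,.169),(.638,.2022),(.6103,.2196),(.5799,.2051),(.5772,.1706)])
o=np.linalg.lstsq(np.c_[2*P,np.ones(10)],(P**2).sum(1),rcond=None)[0];print(o[:2],np.sqrt(o[2]+o[:2]@o[:2]))
d=cap('wrist','w4');import pickle;pickle.dump((d,manip.sense()),open('w4.pkl','wb'))
E
```

```text
8.65 [0.5785 0.1682 0.1294] [ 1.385e-01  9.904e-01 -6.000e-04 -2.000e-04] F [-0.7 -0.8  2.2] w 0.183 r 0.0344 dial -2.37
T x,y [-0.9616  0.2743] [0.2743 0.9616]
[0.60799336 0.18554573] 0.03421013602570046
```

View pics/w4.png

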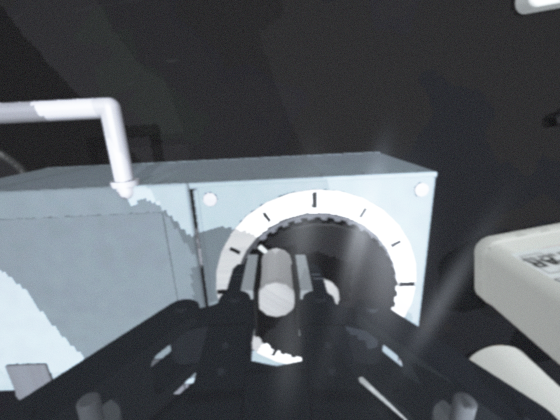

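The circle fit from the measured points gives centre (0.608, 0.1855) and radius 0.0342. The picture shows the knob held between 5 (267,217) and 4 (236,249). Now onto 4 o'clock for the third time.

Request:
move_arm(plan=[{"tx": -4,"ty": -3,"tz": 0,"rx": 0,"ry": 0,"rz": 0,"gripper": 0.1},{"tx": -4,"ty": -2.5,"tz": 0,"rx": 0,"ry": 0,"rz": 0,"gripper": 0.1},{"tx": 0,"ty": 0,"tz": 0,"rx": 0,"ry": 0,"rz": 0,"gripper": 0.1},{"tx": 0,"ty": 0,"tz": 0,"rx": 0,"ry": 0,"rz": 0,"gripper": 0.1}])

```text
clock: 9.1
tool_pos: [0.5839, 0.1616, 0.1293]
tool_rot: [0.138, 0.99, -0.001, -0.001]
force: [-3.7, -2.5, 5.7]
grip_width: 0.184
```

```bash
sed -i 's/\[.608,.186\]);yaw=-.229/[.608,.1855]);yaw=-.230/' st.py; python3 st.py;  python3 - <<'E'
from h import *
d=cap('wrist','w5')
a=d['pixels'][180:330,200:430,::-1]
cv2.imwrite('pics/c5.png',cv2.resize(a,(690,450),interpolation=2))
cv=lambda h,r:[.608+r*np.cos(np.pi/2*1-h*np.pi/6-np.pi/2-.23),.1855+r*np.sin(np.pi/2-h*np.pi/6-np.pi/2-.23),.106]
print(((proj(d,[cv(h,.0575) for h in(3,4,5,6,7,8,9)])-[200,180])*3).round())
E
```

```text
9.1 [0.5839 0.1616 0.1293] [ 1.378e-01  9.905e-01 -9.000e-04 -9.000e-04] F [-3.7 -2.5  5.7] w 0.184 r 0.034 dial -2.131
T x,y [-0.962  0.273] [0.273 0.962]
[[ 93. 304.]
 [119. 175.]
 [220.  68.]
 [370.  22.]
 [522.  55.]
 [624. 153.]
 [649. 282.]]
```

View pics/c5.png

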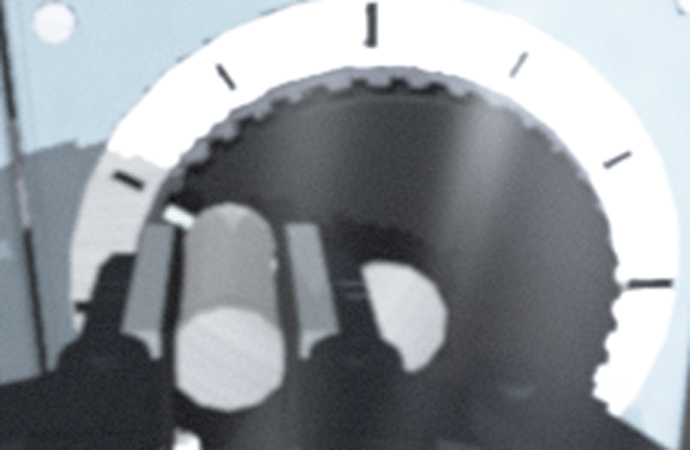

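The white line's end at (178,215) points just about at the 4 mark (128,180). By pose the dial is 0.037 rad short, so I'll nudge it.

Request:
move_arm(plan=[{"tx": -1.3,"ty": -0.8,"tz": 0,"rx": 0,"ry": 0,"rz": 0,"gripper": 0.1},{"tx": 0,"ty": 0,"tz": 0,"rx": 0,"ry": 0,"rz": 0,"gripper": 0.1},{"tx": 0,"ty": 0,"tz": 0,"rx": 0,"ry": 0,"rz": 0,"gripper": 0.1}])

```text
clock: 9.45
tool_pos: [0.5846, 0.1608, 0.1293]
tool_rot: [0.138, 0.99, -0.001, -0.001]
force: [-4.8, -0.8, 5.7]
grip_width: 0.186
```

```bash
python3 st.py; python3 -c "
from tab import *
p=manip.sense()['tool_pos'][:2]
tab(-2.094,-15,24,c=(.608,.1855),yaw=-.23,start=p)"
```

```text
9.45 [0.5846 0.1608 0.1293] [ 1.377e-01  9.905e-01 -8.000e-04 -1.100e-03] F [-4.8 -0.8  5.7] w 0.186 r 0.034 dial -2.099
T x,y [-0.9621  0.2727] [0.2727 0.9621]
1 -2.356 [7.1 5. ]
2 -2.618 [5.7 6.8]
3 -2.879 [3.8 8. ]
4 -3.141 [1.6 8.8]
5 -3.403 [-0.8  8.8]
6 -3.665 [-3.   8.4]
7 -3.927 [-5.   7.3]
8 -4.188 [-6.8  5.7]
9 -4.45 [-8.1  3.8]
10 -4.712 [-8.7  1.5]
11 -4.974 [-8.8 -0.7]
12 -5.236 [-8.4 -3. ]
13 -5.497 [-7.3 -5.1]
14 -5.759 [-5.7 -6.8]
15 -6.021 [-3.8 -8. ]
16 -6.283 [-1.5 -8.8]
17 -6.545 [ 0.7 -8.8]
18 -6.806 [ 3.  -8.4]
19 -7.068 [ 5.1 -7.2]
20 -7.33 [ 6.8 -5.8]
21 -7.592 [ 8.  -3.7]
22 -7.854 [ 8.7 -1.6]
23 -8.115 [8.9 0.7]
24 -8.377 [8.3 3. ]
```

On 4 o'clock (−2.099). Now clockwise: 34 rows of 15° in all, the last few with a check.

Request:
move_arm(plan=[{"tx": 7.1,"ty": 5,"tz": 0,"rx": 0,"ry": 0,"rz": 0,"gripper": 0.1},{"tx": 5.7,"ty": 6.8,"tz": 0,"rx": 0,"ry": 0,"rz": 0,"gripper": 0.1},{"tx": 3.8,"ty": 8,"tz": 0,"rx": 0,"ry": 0,"rz": 0,"gripper": 0.1},{"tx": 1.6,"ty": 8.8,"tz": 0,"rx": 0,"ry": 0,"rz": 0,"gripper": 0.1}])

```text
clock: 9.85
tool_pos: [0.575, 0.1939, 0.1293]
tool_rot: [0.138, 0.99, -0.001, -0.001]
force: [-2.4, -2.5, 3.4]
grip_width: 0.187
```

Request:
move_arm(plan=[{"tx": -0.8,"ty": 8.8,"tz": 0,"rx": 0,"ry": 0,"rz": 0,"gripper": 0.1},{"tx": -3,"ty": 8.4,"tz": 0,"rx": 0,"ry": 0,"rz": 0,"gripper": 0.1},{"tx": -5,"ty": 7.3,"tz": 0,"rx": 0,"ry": 0,"rz": 0,"gripper": 0.1},{"tx": -6.8,"ty": 5.7,"tz": 0,"rx": 0,"ry": 0,"rz": 0,"gripper": 0.1}])

```text
clock: 10.25
tool_pos: [0.6, 0.2188, 0.1293]
tool_rot: [0.138, 0.99, -0.0, 0.0]
force: [-0.8, -6.4, 3.9]
grip_width: 0.187
```

Request:
move_arm(plan=[{"tx": -8.1,"ty": 3.8,"tz": 0,"rx": 0,"ry": 0,"rz": 0,"gripper": 0.1},{"tx": -8.7,"ty": 1.5,"tz": 0,"rx": 0,"ry": 0,"rz": 0,"gripper": 0.1},{"tx": -8.8,"ty": -0.7,"tz": 0,"rx": 0,"ry": 0,"rz": 0,"gripper": 0.1},{"tx": -8.4,"ty": -3,"tz": 0,"rx": 0,"ry": 0,"rz": 0,"gripper": 0.1}])

```text
clock: 10.65
tool_pos: [0.632, 0.2101, 0.1291]
tool_rot: [0.138, 0.99, -0.001, -0.001]
force: [-8.8, -6.5, 7.4]
grip_width: 0.189
```

Request:
move_arm(plan=[{"tx": -7.3,"ty": -5.1,"tz": 0,"rx": 0,"ry": 0,"rz": 0,"gripper": 0.1},{"tx": -5.7,"ty": -6.8,"tz": 0,"rx": 0,"ry": 0,"rz": 0,"gripper": 0.1},{"tx": -3.8,"ty": -8,"tz": 0,"rx": 0,"ry": 0,"rz": 0,"gripper": 0.1},{"tx": -1.5,"ty": -8.8,"tz": 0,"rx": 0,"ry": 0,"rz": 0,"gripper": 0.1}])

```text
clock: 11.05
tool_pos: [0.6418, 0.1803, 0.1293]
tool_rot: [0.137, 0.991, 0.001, -0.001]
force: [-3.4, 3.8, 4.1]
grip_width: 0.187
```

Request:
move_arm(plan=[{"tx": 0.7,"ty": -8.8,"tz": 0,"rx": 0,"ry": 0,"rz": 0,"gripper": 0.1},{"tx": 3,"ty": -8.4,"tz": 0,"rx": 0,"ry": 0,"rz": 0,"gripper": 0.1},{"tx": 5.1,"ty": -7.2,"tz": 0,"rx": 0,"ry": 0,"rz": 0,"gripper": 0.1},{"tx": 6.8,"ty": -5.8,"tz": 0,"rx": 0,"ry": 0,"rz": 0,"gripper": 0.1}])

```text
clock: 11.45
tool_pos: [0.6188, 0.1531, 0.1294]
tool_rot: [0.138, 0.99, -0.0, 0.001]
force: [1.3, 1.2, 1.8]
grip_width: 0.186
```

Request:
move_arm(plan=[{"tx": 8,"ty": -3.7,"tz": 0,"rx": 0,"ry": 0,"rz": 0,"gripper": 0.1},{"tx": 8.7,"ty": -1.6,"tz": 0,"rx": 0,"ry": 0,"rz": 0,"gripper": 0.1},{"tx": 8.9,"ty": 0.7,"tz": 0,"rx": 0,"ry": 0,"rz": 0,"gripper": 0.1},{"tx": 8.3,"ty": 3,"tz": 0,"rx": 0,"ry": 0,"rz": 0,"gripper": 0.1}])

```text
clock: 11.85
tool_pos: [0.5847, 0.1605, 0.1293]
tool_rot: [0.138, 0.99, -0.001, -0.0]
force: [0.9, -3.3, 2.3]
grip_width: 0.192
```

Request:
move_arm(plan=[{"tx": 7.1,"ty": 5,"tz": 0,"rx": 0,"ry": 0,"rz": 0,"gripper": 0.1},{"tx": 5.7,"ty": 6.8,"tz": 0,"rx": 0,"ry": 0,"rz": 0,"gripper": 0.1},{"tx": 3.8,"ty": 8,"tz": 0,"rx": 0,"ry": 0,"rz": 0,"gripper": 0.1},{"tx": 1.6,"ty": 8.8,"tz": 0,"rx": 0,"ry": 0,"rz": 0,"gripper": 0.1}])

```text
clock: 12.25
tool_pos: [0.5752, 0.1951, 0.1293]
tool_rot: [0.137, 0.991, -0.0, -0.0]
force: [0.5, -3.3, 2.5]
grip_width: 0.186
```

Request:
move_arm(plan=[{"tx": -0.8,"ty": 8.8,"tz": 0,"rx": 0,"ry": 0,"rz": 0,"gripper": 0.1},{"tx": -3,"ty": 8.4,"tz": 0,"rx": 0,"ry": 0,"rz": 0,"gripper": 0.1},{"tx": -5,"ty": 7.3,"tz": 0,"rx": 0,"ry": 0,"rz": 0,"gripper": 0.1},{"tx": -6.8,"ty": 5.7,"tz": 0,"rx": 0,"ry": 0,"rz": 0,"gripper": 0.1},{"tx": 0,"ty": 0,"tz": 0,"rx": 0,"ry": 0,"rz": 0,"gripper": 0.1}])

```text
clock: 12.75
tool_pos: [0.6012, 0.219, 0.1293]
tool_rot: [0.138, 0.99, -0.0, 0.001]
force: [1.5, -3.0, 2.8]
grip_width: 0.189
```

```bash
python3 st.py
```

```text
12.75 [0.6012 0.219  0.1293] [ 1.377e-01  9.905e-01 -0.000e+00  9.000e-04] F [ 1.5 -3.   2.8] w 0.189 r 0.0342 dial 2.003
T x,y [-0.962   0.2729] [0.2729 0.9621]
```

Request:
move_arm(plan=[{"tx": -8.1,"ty": 3.5,"tz": 0,"rx": 0,"ry": 0,"rz": 0,"gripper": 0.1},{"tx": -5.6,"ty": 1,"tz": 0,"rx": 0,"ry": 0,"rz": 0,"gripper": 0.1},{"tx": 0,"ty": 0,"tz": 0,"rx": 0,"ry": 0,"rz": 0,"gripper": 0.1},{"tx": 0,"ty": 0,"tz": 0,"rx": 0,"ry": 0,"rz": 0,"gripper": 0.1}])

```text
clock: 13.15
tool_pos: [0.6142, 0.2191, 0.1293]
tool_rot: [0.138, 0.99, -0.0, 0.0]
force: [1.1, -4.6, 2.8]
grip_width: 0.189
```

```bash
python3 st.py
```

```text
13.15 [0.6142 0.2191 0.1293] [ 1.378e-01  9.905e-01 -1.000e-04  2.000e-04] F [ 1.1 -4.6  2.8] w 0.189 r 0.0342 dial 1.618
T x,y [-0.962  0.273] [0.273 0.962]
```

1.618, so 0.047 rad to go (about 1.6 mm).

Request:
move_arm(plan=[{"tx": -1.8,"ty": 0,"tz": 0,"rx": 0,"ry": 0,"rz": 0,"gripper": 0.1},{"tx": 0,"ty": 0,"tz": 0,"rx": 0,"ry": 0,"rz": 0,"gripper": 0.1},{"tx": 0,"ty": 0,"tz": 0,"rx": 0,"ry": 0,"rz": 0,"gripper": 0.1}])

```text
clock: 13.45
tool_pos: [0.6151, 0.2189, 0.1293]
tool_rot: [0.137, 0.991, -0.0, -0.0]
force: [-1.4, -4.4, 3.4]
grip_width: 0.186
```

```bash
python3 st.py;python3 -c "
from tab import *
p=manip.sense()['tool_pos'][:2]
tab(1.571,15,11,c=(.608,.1855),yaw=-.23,start=p)
print();tab(1.571+np.radians(165),6,20,c=(.608,.1855),yaw=-.23)"
```

```text
13.45 [0.6151 0.2189 0.1293] [ 1.375e-01  9.905e-01 -1.000e-04 -2.000e-04] F [-1.4 -4.4  3.4] w 0.186 r 0.0342 dial 1.592
T x,y [-0.9622  0.2723] [0.2723 0.9622]
1 1.833 [ 8.  -1.7]
2 2.095 [ 8.1 -3.8]
3 2.356 [ 6.7 -5.7]
4 2.618 [ 5.1 -7.3]
5 2.88 [ 3.  -8.3]
6 3.142 [ 0.8 -8.8]
7 3.404 [-1.6 -8.8]
8 3.665 [-3.7 -8. ]
9 3.927 [-5.8 -6.8]
10 4.189 [-7.3 -5.1]
11 4.451 [-8.3 -3. ]

1 4.556 [-3.5 -0.6]
2 4.66 [-3.6 -0.2]
3 4.765 [-3.5  0.2]
4 4.87 [-3.5  0.5]
5 4.974 [-3.5  0.9]
6 5.079 [-3.3  1.3]
7 5.184 [-3.2  1.6]
8 5.289 [-3.   1.9]
9 5.393 [-2.8  2.2]
10 5.498 [-2.5  2.5]
11 5.603 [-2.3  2.8]
12 5.707 [-1.9  2.9]
13 5.812 [-1.7  3.2]
14 5.917 [-1.2  3.3]
15 6.022 [-1.   3.4]
16 6.126 [-0.6  3.5]
17 6.231 [-0.2  3.6]
18 6.336 [0.2 3.6]
19 6.44 [0.5 3.5]
20 6.545 [0.9 3.4]
```

9 o'clock set (1.592, 0.02 off). Now anticlockwise, quickly to 4.19 and then slowly.

Request:
move_arm(plan=[{"tx": 8,"ty": -1.7,"tz": 0,"rx": 0,"ry": 0,"rz": 0,"gripper": 0.1},{"tx": 8.1,"ty": -3.8,"tz": 0,"rx": 0,"ry": 0,"rz": 0,"gripper": 0.1},{"tx": 6.7,"ty": -5.7,"tz": 0,"rx": 0,"ry": 0,"rz": 0,"gripper": 0.1},{"tx": 5.1,"ty": -7.3,"tz": 0,"rx": 0,"ry": 0,"rz": 0,"gripper": 0.1},{"tx": 3,"ty": -8.3,"tz": 0,"rx": 0,"ry": 0,"rz": 0,"gripper": 0.1}])

```text
clock: 13.95
tool_pos: [0.5779, 0.2021, 0.1294]
tool_rot: [0.137, 0.991, 0.001, 0.001]
force: [6.8, -0.2, -2.7]
grip_width: 0.185
```

Request:
move_arm(plan=[{"tx": 0.8,"ty": -8.8,"tz": 0,"rx": 0,"ry": 0,"rz": 0,"gripper": 0.1},{"tx": -1.6,"ty": -8.8,"tz": 0,"rx": 0,"ry": 0,"rz": 0,"gripper": 0.1},{"tx": -3.7,"ty": -8,"tz": 0,"rx": 0,"ry": 0,"rz": 0,"gripper": 0.1},{"tx": -5.8,"ty": -6.8,"tz": 0,"rx": 0,"ry": 0,"rz": 0,"gripper": 0.1},{"tx": -7.3,"ty": -5.1,"tz": 0,"rx": 0,"ry": 0,"rz": 0,"gripper": 0.1}])

```text
clock: 14.45
tool_pos: [0.5845, 0.1605, 0.1293]
tool_rot: [0.137, 0.991, 0.0, -0.001]
force: [-1.1, 3.7, 1.2]
grip_width: 0.185
```

Request:
move_arm(plan=[{"tx": -4.2,"ty": -1.6,"tz": 0,"rx": 0,"ry": 0,"rz": 0,"gripper": 0.1},{"tx": 0,"ty": 0,"tz": 0,"rx": 0,"ry": 0,"rz": 0,"gripper": 0.1}])

```text
clock: 14.65
tool_pos: [0.5894, 0.1568, 0.1293]
tool_rot: [0.138, 0.99, -0.0, 0.0]
force: [0.9, -2.2, 3.5]
grip_width: 0.185
```

```bash
python3 st.py;python3 -c "
from tab import *
tab(4.33,3.5,34,c=(.608,.1855),r=.0342,yaw=-.23)"
```

```text
14.65 [0.5894 0.1568 0.1293] [ 1.381e-01  9.904e-01 -4.000e-04  2.000e-04] F [ 0.9 -2.2  3.5] w 0.185 r 0.0342 dial -1.916
T x,y [-0.9618  0.2736] [0.2736 0.9618]
1 4.391 [-2.  -0.6]
2 4.452 [-2.  -0.5]
3 4.513 [-2.1 -0.4]
4 4.574 [-2.  -0.3]
5 4.635 [-2.1 -0.1]
6 4.697 [-2.1  0. ]
7 4.758 [-2.1  0.1]
8 4.819 [-2.1  0.3]
9 4.88 [-2.   0.4]
10 4.941 [-2.1  0.5]
11 5.002 [-2.   0.6]
12 5.063 [-1.9  0.8]
13 5.124 [-1.9  0.8]
14 5.185 [-1.8  1. ]
15 5.246 [-1.8  1.1]
16 5.307 [-1.7  1.2]
17 5.368 [-1.7  1.3]
18 5.43 [-1.5  1.4]
19 5.491 [-1.5  1.5]
20 5.552 [-1.4  1.6]
21 5.613 [-1.2  1.6]
22 5.674 [-1.2  1.8]
23 5.735 [-1.   1.8]
24 5.796 [-1.   1.8]
25 5.857 [-0.8  1.9]
26 5.918 [-0.7  2. ]
27 5.979 [-0.6  2. ]
28 6.04 [-0.5  2. ]
29 6.102 [-0.3  2.1]
30 6.163 [-0.3  2.1]
31 6.224 [-0.1  2.1]
32 6.285 [0.1 2.1]
33 6.346 [0.2 2. ]
34 6.407 [0.2 2.1]
```

Request:
move_arm(plan=[{"tx": -2,"ty": -0.6,"tz": 0,"rx": 0,"ry": 0,"rz": 0,"gripper": 0.1},{"tx": -2,"ty": -0.5,"tz": 0,"rx": 0,"ry": 0,"rz": 0,"gripper": 0.1},{"tx": -2.1,"ty": -0.4,"tz": 0,"rx": 0,"ry": 0,"rz": 0,"gripper": 0.1}])

```text
clock: 14.95
tool_pos: [0.5938, 0.1545, 0.1293]
tool_rot: [0.137, 0.991, -0.0, -0.0]
force: [-2.9, -2.1, 5.1]
grip_width: 0.183
```

Request:
move_arm(plan=[{"tx": -2,"ty": -0.3,"tz": 0,"rx": 0,"ry": 0,"rz": 0,"gripper": 0.1},{"tx": -2.1,"ty": -0.1,"tz": 0,"rx": 0,"ry": 0,"rz": 0,"gripper": 0.1}])

```text
clock: 15.15
tool_pos: [0.598, 0.153, 0.1293]
tool_rot: [0.138, 0.99, -0.0, -0.0]
force: [-3.4, -2.5, 5.2]
grip_width: 0.183
```

Request:
move_arm(plan=[{"tx": -2.1,"ty": 0,"tz": 0,"rx": 0,"ry": 0,"rz": 0,"gripper": 0.1},{"tx": -2.1,"ty": 0.1,"tz": 0,"rx": 0,"ry": 0,"rz": 0,"gripper": 0.1}])

```text
clock: 15.35
tool_pos: [0.6022, 0.152, 0.1293]
tool_rot: [0.138, 0.99, -0.0, 0.0]
force: [-1.9, -2.5, 4.0]
grip_width: 0.184
```

Request:
move_arm(plan=[{"tx": -2.1,"ty": 0.3,"tz": 0,"rx": 0,"ry": 0,"rz": 0,"gripper": 0.1},{"tx": -2,"ty": 0.4,"tz": 0,"rx": 0,"ry": 0,"rz": 0,"gripper": 0.1}])

```text
clock: 15.55
tool_pos: [0.6066, 0.1516, 0.1293]
tool_rot: [0.138, 0.99, -0.0, 0.0]
force: [-0.3, -3.7, 3.7]
grip_width: 0.184
```

Request:
move_arm(plan=[{"tx": -2.1,"ty": 0.5,"tz": 0,"rx": 0,"ry": 0,"rz": 0,"gripper": 0.1},{"tx": -2,"ty": 0.6,"tz": 0,"rx": 0,"ry": 0,"rz": 0,"gripper": 0.1}])

```text
clock: 15.75
tool_pos: [0.611, 0.1517, 0.1294]
tool_rot: [0.138, 0.99, 0.0, 0.0]
force: [0.6, -3.6, 3.4]
grip_width: 0.186
```

Request:
move_arm(plan=[{"tx": -1.9,"ty": 0.8,"tz": 0,"rx": 0,"ry": 0,"rz": 0,"gripper": 0.1},{"tx": -1.9,"ty": 0.8,"tz": 0,"rx": 0,"ry": 0,"rz": 0,"gripper": 0.1}])

```text
clock: 15.95
tool_pos: [0.6147, 0.1522, 0.1294]
tool_rot: [0.138, 0.99, -0.0, 0.0]
force: [-0.0, -4.6, 3.3]
grip_width: 0.179
```

Request:
move_arm(plan=[{"tx": -1.8,"ty": 1,"tz": 0,"rx": 0,"ry": 0,"rz": 0,"gripper": 0.1},{"tx": -1.8,"ty": 1.1,"tz": 0,"rx": 0,"ry": 0,"rz": 0,"gripper": 0.1}])

```text
clock: 16.15
tool_pos: [0.6183, 0.1532, 0.1293]
tool_rot: [0.138, 0.99, -0.0, -0.0]
force: [-5.6, -5.3, 6.4]
grip_width: 0.186
```

Request:
move_arm(plan=[{"tx": -1.7,"ty": 1.2,"tz": 0,"rx": 0,"ry": 0,"rz": 0,"gripper": 0.1},{"tx": 0,"ty": 0,"tz": 0,"rx": 0,"ry": 0,"rz": 0,"gripper": 0.1}])

```text
clock: 16.35
tool_pos: [0.6189, 0.1533, 0.1292]
tool_rot: [0.138, 0.99, -0.001, -0.002]
force: [-6.4, -6.8, 9.9]
grip_width: 0.186
```

```bash
python3 st.py
```

```text
16.35 [0.6189 0.1533 0.1292] [ 1.376e-01  9.905e-01 -9.000e-04 -1.900e-03] F [-6.4 -6.8  9.9] w 0.186 r 0.0339 dial -1.015
T x,y [-0.9621  0.2726] [0.2726 0.9621]
```

Request:
move_arm(plan=[{"tx": -1.2,"ty": 0.9,"tz": 0,"rx": 0,"ry": 0,"rz": 0,"gripper": 0.1},{"tx": 0,"ty": 0,"tz": 0,"rx": 0,"ry": 0,"rz": 0,"gripper": 0.1}])

```text
clock: 16.55
tool_pos: [0.6194, 0.1535, 0.1291]
tool_rot: [0.138, 0.99, -0.001, -0.003]
force: [-9.6, -6.5, 10.4]
grip_width: 0.184
```

```bash
python3 st.py
```

```text
16.55 [0.6194 0.1535 0.1291] [ 0.1377  0.9905 -0.0012 -0.0027] F [-9.6 -6.5 10.4] w 0.184 r 0.034 dial -0.999
T x,y [-0.9621  0.2728] [0.2728 0.9621]
```

Motion stops while the tangential load climbs to about 11 N, at 3.7 rad past 9 o'clock. That's the firm stop. I'll relieve the load, let go and rise.

Request:
move_arm(plan=[{"tx": 3,"ty": -1.6,"tz": 0,"rx": 0,"ry": 0,"rz": 0,"gripper": 0.1},{"tx": 0,"ty": 0,"tz": 0,"rx": 0,"ry": 0,"rz": 0,"gripper": 0.3},{"tx": 0,"ty": 0,"tz": 0,"rx": 0,"ry": 0,"rz": 0,"gripper": 0.5},{"tx": 0,"ty": 0,"tz": 0,"rx": 0,"ry": 0,"rz": 0,"gripper": 0.5},{"tx": 0,"ty": 0,"tz": -15,"rx": 0,"ry": 0,"rz": 0,"gripper": 0.5}])

```text
clock: 17.05
tool_pos: [0.6171, 0.1545, 0.1426]
tool_rot: [0.137, 0.991, -0.001, -0.002]
force: [0.3, -0.3, 0.3]
grip_width: 0.501
```

Request:
move_arm(plan=[{"tx": 0,"ty": 0,"tz": -30,"rx": 0,"ry": 0,"rz": 0,"gripper": 0.5},{"tx": 0,"ty": 0,"tz": -40,"rx": 0,"ry": 0,"rz": 0,"gripper": 0.5},{"tx": 10,"ty": 0,"tz": -20,"rx": 0,"ry": 0,"rz": 0,"gripper": 0.5},{"tx": 0,"ty": 0,"tz": 0,"rx": 0,"ry": 0,"rz": 0,"gripper": 0.5}])

```text
clock: 17.45
tool_pos: [0.6102, 0.1578, 0.2392]
tool_rot: [0.137, 0.991, 0.002, 0.003]
force: [-0.1, -0.8, -0.4]
grip_width: 0.5
```

```bash
python3 st.py
python3 - <<'E'
from h import *
c=np.array([.608,.1855]);yaw=-.23
X=np.array([np.cos(yaw),np.sin(yaw)]);Y=np.array([-X[1],X[0]])
b=c-.080*Y; print('box centre',b)
# lid centre y: right half; bar at lid middle, x=-70-37-5
hinge=b+.07*X
bar_x=hinge-.1855*X
print('line pt (y=0)',bar_x,'X',X,'Y',Y,'pen bar y candidates from scene bar ends (.4734,.1062)(.4489,.0153) side (.4753,.1124)(.4594,.0227):')
for p in [(.4734,.1062),(.4489,.0153),(.4753,.1124),(.4594,.0227)]: v=np.array(p)-b;print(v@X,v@Y)
print(manip.sense()['q'].round(3))
E
```

```text
17.45 [0.6102 0.1578 0.2392] [0.1371 0.9905 0.0019 0.0028] F [-0.1 -0.8 -0.4] w 0.5 r 0.0278 dial -1.262
T x,y [-0.9624  0.2717] [0.2717 0.9624]
box centre [0.5897618  0.10760669]
line pt (y=0) [0.47730333 0.13393809] X [ 0.9736664  -0.22797752] Y [0.22797752 0.9736664 ] pen bar y candidates from scene bar ends (.4734,.1062)(.4489,.0153) side (.4753,.1124)(.4594,.0227):
-0.11297687915138299 -0.027897519791762568
-0.116108548939666 -0.12198924442436326
-0.11254037364679093 -0.021427630848012386
-0.10757208546627 -0.11239034910420402
[-0.555  0.417  0.315  1.596 -0.14   1.144  1.087]
```

Request:
move_arm(plan=[{"tx": 29,"ty": -33,"tz": 0,"rx": 0,"ry": 0,"rz": 0,"gripper": 0.5},{"tx": 29,"ty": -33,"tz": 0,"rx": 0,"ry": 0,"rz": 0,"gripper": 0.5},{"tx": 29,"ty": -33,"tz": 0,"rx": 0,"ry": 0,"rz": 0,"gripper": 0.5},{"tx": 29,"ty": -33,"tz": 0,"rx": 0,"ry": 0,"rz": 0,"gripper": 0.5}])

```text
clock: 17.85
tool_pos: [0.4597, 0.0605, 0.2339]
tool_rot: [0.137, 0.991, -0.0, -0.0]
force: [0.5, 0.1, -0.4]
grip_width: 0.498
```

Request:
move_arm(plan=[{"tx": 0,"ty": 0,"tz": 0,"rx": 0,"ry": 0,"rz": -8.4,"gripper": 0.5},{"tx": 0,"ty": 0,"tz": 0,"rx": 0,"ry": 0,"rz": -8.4,"gripper": 0.5},{"tx": 0,"ty": 0,"tz": 0,"rx": 0,"ry": 0,"rz": -8.4,"gripper": 0.5},{"tx": 0,"ty": 0,"tz": 0,"rx": 0,"ry": 0,"rz": -8.4,"gripper": 0.5},{"tx": 0,"ty": 0,"tz": 0,"rx": 0,"ry": 0,"rz": -8.4,"gripper": 0.5}])

```text
clock: 18.35
tool_pos: [0.4612, 0.0613, 0.2343]
tool_rot: [-0.23, 0.973, 0.0, -0.0]
force: [-0.5, -0.3, 0.3]
grip_width: 0.499
```

Request:
move_arm(plan=[{"tx": 0,"ty": 0,"tz": 0,"rx": 0,"ry": 0,"rz": -8.4,"gripper": 0.5},{"tx": 0,"ty": 0,"tz": 0,"rx": 0,"ry": 0,"rz": -8.4,"gripper": 0.5},{"tx": 0,"ty": 0,"tz": 0,"rx": 0,"ry": 0,"rz": -8.4,"gripper": 0.5},{"tx": 0,"ty": 0,"tz": 0,"rx": 0,"ry": 0,"rz": -8.4,"gripper": 0.5},{"tx": 0,"ty": 0,"tz": 0,"rx": 0,"ry": 0,"rz": -8.4,"gripper": 0.5}])

```text
clock: 18.85
tool_pos: [0.4612, 0.0613, 0.2342]
tool_rot: [-0.563, 0.826, 0.0, -0.0]
force: [-0.2, 0.4, 0.5]
grip_width: 0.5
```

Request:
move_arm(plan=[{"tx": 0,"ty": 0,"tz": 0,"rx": 0,"ry": 0,"rz": -8.4,"gripper": 0.5},{"tx": 0,"ty": 0,"tz": 0,"rx": 0,"ry": 0,"rz": 0,"gripper": 0.5},{"tx": 0,"ty": 0,"tz": 0,"rx": 0,"ry": 0,"rz": 0,"gripper": 0.5}])

```text
clock: 19.15
tool_pos: [0.4613, 0.0612, 0.2342]
tool_rot: [-0.618, 0.786, 0.0, -0.0]
force: [-0.1, 0.4, -0.2]
grip_width: 0.502
```

```bash
python3 st.py
python3 - <<'E'
from h import *
d=cap('wrist','w6');import pickle;pickle.dump((d,manip.sense()),open('w6.pkl','wb'))
print(proj(d,[[.4632,.0623,.108]]),manip.sense()['q'].round(2))
E
```

```text
19.15 [0.4613 0.0612 0.2342] [-6.180e-01  7.862e-01  1.000e-04 -1.000e-04] F [-0.1  0.4 -0.2] w 0.502 r 0.1923 dial -2.209
T x,y [-0.2361 -0.9717] [-0.9717  0.2361]
[[273.80286777 206.03946293]] [-0.41  0.13  0.2   1.97 -0.03  1.04  2.7 ]
```

View pics/w6.png

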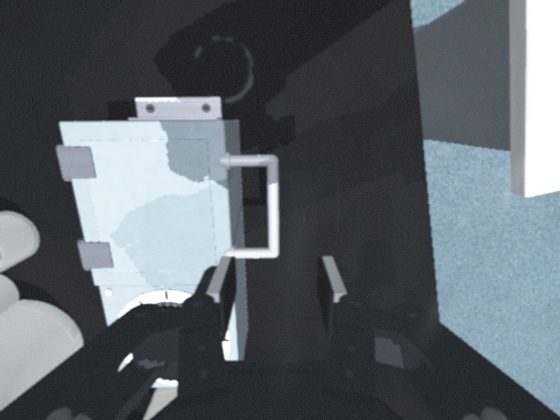

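The bar spans (272,157)–(272,255), with its predicted centre at (274,206), so my estimate is good to about 1 mm. But the last joint is at 2.70, near its limit of 2.86. I'll take the equivalent half-turned grasp instead.

Request:
move_arm(plan=[{"tx": 0,"ty": 0,"tz": 0,"rx": 0,"ry": 0,"rz": 8.57,"gripper": 0.5},{"tx": 0,"ty": 0,"tz": 0,"rx": 0,"ry": 0,"rz": 8.57,"gripper": 0.5},{"tx": 0,"ty": 0,"tz": 0,"rx": 0,"ry": 0,"rz": 8.57,"gripper": 0.5},{"tx": 0,"ty": 0,"tz": 0,"rx": 0,"ry": 0,"rz": 8.57,"gripper": 0.5},{"tx": 0,"ty": 0,"tz": 0,"rx": 0,"ry": 0,"rz": 8.57,"gripper": 0.5}])

```text
clock: 19.7
tool_pos: [0.4613, 0.0613, 0.2343]
tool_rot: [-0.286, 0.958, 0.0, -0.0]
force: [0.5, 0.0, -0.6]
grip_width: 0.504
```

Request:
move_arm(plan=[{"tx": 0,"ty": 0,"tz": 0,"rx": 0,"ry": 0,"rz": 8.57,"gripper": 0.5},{"tx": 0,"ty": 0,"tz": 0,"rx": 0,"ry": 0,"rz": 8.57,"gripper": 0.5},{"tx": 0,"ty": 0,"tz": 0,"rx": 0,"ry": 0,"rz": 8.57,"gripper": 0.5},{"tx": 0,"ty": 0,"tz": 0,"rx": 0,"ry": 0,"rz": 8.57,"gripper": 0.5},{"tx": 0,"ty": 0,"tz": 0,"rx": 0,"ry": 0,"rz": 8.57,"gripper": 0.5}])

```text
clock: 20.2
tool_pos: [0.4613, 0.0613, 0.2343]
tool_rot: [0.084, 0.996, 0.0, -0.0]
force: [-0.5, 0.4, 0.1]
grip_width: 0.5
```

Request:
move_arm(plan=[{"tx": 0,"ty": 0,"tz": 0,"rx": 0,"ry": 0,"rz": 8.57,"gripper": 0.5},{"tx": 0,"ty": 0,"tz": 0,"rx": 0,"ry": 0,"rz": 8.57,"gripper": 0.5},{"tx": 0,"ty": 0,"tz": 0,"rx": 0,"ry": 0,"rz": 8.57,"gripper": 0.5},{"tx": 0,"ty": 0,"tz": 0,"rx": 0,"ry": 0,"rz": 8.57,"gripper": 0.5},{"tx": 0,"ty": 0,"tz": 0,"rx": 0,"ry": 0,"rz": 8.57,"gripper": 0.5}])

```text
clock: 20.7
tool_pos: [0.4613, 0.0614, 0.2343]
tool_rot: [0.442, 0.897, 0.0, -0.0]
force: [-1.1, -0.2, 0.2]
grip_width: 0.498
```

Request:
move_arm(plan=[{"tx": 0,"ty": 0,"tz": 0,"rx": 0,"ry": 0,"rz": 8.57,"gripper": 0.5},{"tx": 0,"ty": 0,"tz": 0,"rx": 0,"ry": 0,"rz": 8.57,"gripper": 0.5},{"tx": 0,"ty": 0,"tz": 0,"rx": 0,"ry": 0,"rz": 8.57,"gripper": 0.5},{"tx": 0,"ty": 0,"tz": 0,"rx": 0,"ry": 0,"rz": 8.57,"gripper": 0.5},{"tx": 0,"ty": 0,"tz": 0,"rx": 0,"ry": 0,"rz": 8.57,"gripper": 0.5}])

```text
clock: 21.2
tool_pos: [0.4613, 0.0613, 0.2343]
tool_rot: [0.739, 0.673, -0.0, -0.0]
force: [-0.3, -0.6, -0.4]
grip_width: 0.501
```

Request:
move_arm(plan=[{"tx": 0,"ty": 0,"tz": 0,"rx": 0,"ry": 0,"rz": 8.57,"gripper": 0.5},{"tx": 0,"ty": 0,"tz": 0,"rx": 0,"ry": 0,"rz": 0,"gripper": 0.5},{"tx": 0,"ty": 0,"tz": 0,"rx": 0,"ry": 0,"rz": 0,"gripper": 0.5}])

```text
clock: 21.5
tool_pos: [0.4613, 0.0614, 0.2343]
tool_rot: [0.784, 0.621, 0.0, -0.0]
force: [-0.3, 0.5, 0.2]
grip_width: 0.499
```

```bash
python3 st.py
python3 - <<'E'
from h import *
s=manip.sense();T=R.from_quat(s['tool_rot']).as_matrix();print(s['q'].round(2))
import pickle;d,_=pickle.load(open('w6.pkl','rb'))
b1,b2=[ray(d,uv,.108) for uv in((273,157),(274,255))];print(b1,b2)
# bar row profile: bright pixels between x 260..285 mid row
for v in(180,206,230): r=d['pixels'][v,255:290].mean(1); print(v,255+np.nonzero(r>130)[0].mean())
print((T.T@(np.array([.4625,.0623,.095])-s['tool_pos'])*1e3).round(1))
E
```

```text
21.5 [0.4613 0.0614 0.2343] [ 0.7837  0.6212  0.     -0.    ] F [-0.3  0.5  0.2] w 0.499 r 0.1921 dial -2.209
T x,y [0.2283 0.9736] [ 0.9736 -0.2283]
[-0.67  0.13  0.49  1.99 -0.07  1.04 -0.38]
[0.45308242 0.01805997 0.108     ] [0.47497991 0.11113845 0.108     ]
180 272.5
206 273.0
230 273.0
[  1.1   0.9 139.3]
```

Request:
move_arm(plan=[{"tx": 3,"ty": 1.5,"tz": 30,"rx": 0,"ry": 0,"rz": 0,"gripper": 0.35},{"tx": 0,"ty": 0,"tz": 30,"rx": 0,"ry": 0,"rz": 0,"gripper": 0.35},{"tx": 0,"ty": 0,"tz": 20,"rx": 0,"ry": 0,"rz": 0,"gripper": 0.35},{"tx": 0,"ty": 0,"tz": 20,"rx": 0,"ry": 0,"rz": 0,"gripper": 0.35}])

```text
clock: 21.9
tool_pos: [0.4633, 0.0638, 0.1333]
tool_rot: [0.784, 0.621, -0.0, -0.0]
force: [0.2, 0.5, 0.7]
grip_width: 0.346
```

Request:
move_arm(plan=[{"tx": 0,"ty": 0,"tz": 16,"rx": 0,"ry": 0,"rz": 0,"gripper": 0.35},{"tx": 0,"ty": 0,"tz": 16,"rx": 0,"ry": 0,"rz": 0,"gripper": 0.35},{"tx": 0,"ty": 0,"tz": 10,"rx": 0,"ry": 0,"rz": 0,"gripper": 0.35},{"tx": 0,"ty": 0,"tz": 0,"rx": 0,"ry": 0,"rz": 0,"gripper": 0.35}])

```text
clock: 22.3
tool_pos: [0.4627, 0.0637, 0.0913]
tool_rot: [0.784, 0.621, -0.001, -0.0]
force: [-0.6, -0.2, 0.3]
grip_width: 0.352
```

Request:
move_arm(force=25, plan=[{"tx": 0,"ty": 0,"tz": 0,"rx": 0,"ry": 0,"rz": 0,"gripper": 0.2},{"tx": 0,"ty": 0,"tz": 0,"rx": 0,"ry": 0,"rz": 0,"gripper": 0.05},{"tx": 0,"ty": 0,"tz": 0,"rx": 0,"ry": 0,"rz": 0,"gripper": 0.05},{"tx": 0,"ty": 0,"tz": 0,"rx": 0,"ry": 0,"rz": 0,"gripper": 0.05}])

```text
clock: 22.7
tool_pos: [0.4653, 0.0636, 0.0933]
tool_rot: [0.785, 0.62, 0.002, 0.001]
force: [5.8, -2.5, -2.2]
grip_width: 0.102
```

```bash
python3 st.py
python3 - <<'E'
from h import *
# arc rows: bar angle phi from 0, radius .1855; tool: ty=+X, tz=down
rr=.1855; p=np.zeros(2)
for i in range(1,25):
    a=np.radians(4*i); t=rr*np.array([1-np.cos(a),np.sin(a)])*1e3; d=(t-p).round(); p=p+d; print(4*i,'ty',d[0],'tz',-d[1],end=' | ')
E
```

```text
22.7 [0.4653 0.0636 0.0933] [0.7846 0.62   0.0015 0.0011] F [ 5.8 -2.5 -2.2] w 0.102 r 0.1877 dial -2.205
T x,y [0.2313 0.9729] [ 0.9729 -0.2313]
4 ty 0.0 tz -13.0 | 8 ty 2.0 tz -13.0 | 12 ty 2.0 tz -13.0 | 16 ty 3.0 tz -12.0 | 20 ty 4.0 tz -12.0 | 24 ty 5.0 tz -12.0 | 28 ty 6.0 tz -12.0 | 32 ty 6.0 tz -11.0 | 36 ty 7.0 tz -11.0 | 40 ty 8.0 tz -10.0 | 44 ty 9.0 tz -10.0 | 48 ty 9.0 tz -9.0 | 52 ty 10.0 tz -8.0 | 56 ty 11.0 tz -8.0 | 60 ty 11.0 tz -7.0 | 64 ty 11.0 tz -6.0 | 68 ty 12.0 tz -5.0 | 72 ty 12.0 tz -4.0 | 76 ty 13.0 tz -4.0 | 80 ty 12.0 tz -3.0 | 84 ty 13.0 tz -1.0 | 88 ty 13.0 tz -1.0 | 92 ty 13.0 tz -0.0 | 96 ty 13.0 tz 1.0 |
```

Bar gripped. A small test lift first.

Request:
move_arm(plan=[{"tx": 0,"ty": 1.5,"tz": -3,"rx": 0,"ry": 0,"rz": 0,"gripper": 0.05},{"tx": 0,"ty": 0,"tz": -3,"rx": 0,"ry": 0,"rz": 0,"gripper": 0.05},{"tx": 0,"ty": 0,"tz": 0,"rx": 0,"ry": 0,"rz": 0,"gripper": 0.05}])

```text
clock: 23.0
tool_pos: [0.4654, 0.0635, 0.099]
tool_rot: [0.785, 0.62, 0.001, 0.0]
force: [2.1, -1.0, -1.0]
grip_width: 0.099
```

Request:
move_arm(plan=[{"tx": 0,"ty": 1,"tz": -8,"rx": 0,"ry": 0,"rz": 0,"gripper": 0.05},{"tx": 0,"ty": 1,"tz": -10,"rx": 0,"ry": 0,"rz": 0,"gripper": 0.05},{"tx": 0,"ty": 2,"tz": -12,"rx": 0,"ry": 0,"rz": 0,"gripper": 0.05},{"tx": 0,"ty": 0,"tz": 0,"rx": 0,"ry": 0,"rz": 0,"gripper": 0.05}])

```text
clock: 23.4
tool_pos: [0.4693, 0.0627, 0.1301]
tool_rot: [0.785, 0.62, 0.001, -0.0]
force: [0.7, -0.7, 0.2]
grip_width: 0.103
```

```bash
python3 st.py
python3 - <<'E'
from h import *
cap('scene','s7');a=cv2.imread('pics/s7.png')[130:290,190:400];cv2.imwrite('pics/c7.png',cv2.resize(a,(630,480)))
E
```

```text
23.4 [0.4693 0.0627 0.1301] [ 7.846e-01  6.200e-01  7.000e-04 -0.000e+00] F [ 0.7 -0.7  0.2] w 0.103 r 0.1852 dial -2.187
T x,y [0.2312 0.9729] [ 0.9729 -0.2312]
```

View pics/c7.png

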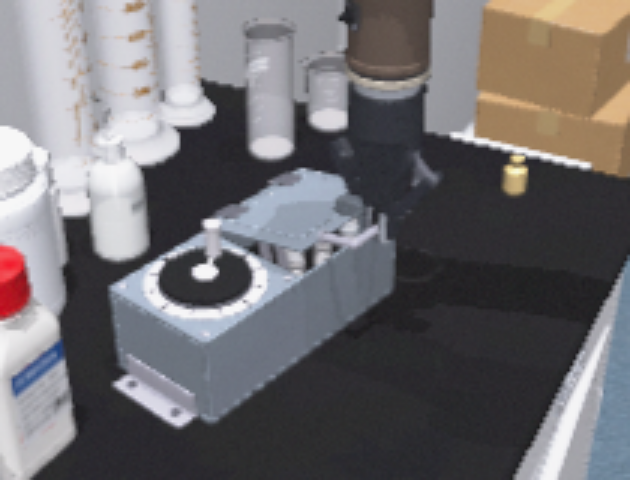

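The lid is up: a gap shows at crop (300,255) and the bar is in the fingers at (375,230). I'll check the distance of the glassware behind before the rest of the arc.

Run:
```python
from h import *
import pickle
d=pickle.load(open('d.pkl','rb'))['scene']
f=lambda u,v:(190+u/3,130+v/3)
for n,uv in dict(beaker=(270,155),beaker2=(328,128),cylA=(135,160),cylB=(185,122),bottle=(120,255)).items(): print(n,ray(d,f(*uv),0).round(3))
```

```text
beaker [ 0.764 -0.231  0.   ]
beaker2 [ 0.727 -0.338  0.   ]
cylA [ 0.923 -0.134  0.   ]
cylB [ 0.922 -0.26   0.   ]
bottle [0.807 0.066 0.   ]
```

Request:
move_arm(plan=[{"tx": 0,"ty": 3,"tz": -12,"rx": 0,"ry": 0,"rz": 0,"gripper": 0.05},{"tx": 0,"ty": 4,"tz": -12,"rx": 0,"ry": 0,"rz": 0,"gripper": 0.05},{"tx": 0,"ty": 5,"tz": -12,"rx": 0,"ry": 0,"rz": 0,"gripper": 0.05},{"tx": 0,"ty": 6,"tz": -12,"rx": 0,"ry": 0,"rz": 0,"gripper": 0.05},{"tx": 0,"ty": 6,"tz": -11,"rx": 0,"ry": 0,"rz": 0,"gripper": 0.05}])

```text
clock: 23.95
tool_pos: [0.4904, 0.0576, 0.187]
tool_rot: [0.784, 0.62, -0.001, -0.001]
force: [-2.5, 3.0, -3.0]
grip_width: 0.11
```

Request:
move_arm(plan=[{"tx": 0,"ty": 7,"tz": -11,"rx": 0,"ry": 0,"rz": 0,"gripper": 0.05},{"tx": 0,"ty": 8,"tz": -10,"rx": 0,"ry": 0,"rz": 0,"gripper": 0.05},{"tx": 0,"ty": 9,"tz": -10,"rx": 0,"ry": 0,"rz": 0,"gripper": 0.05},{"tx": 0,"ty": 0,"tz": 0,"rx": 0,"ry": 0,"rz": 0,"gripper": 0.05}])

```text
clock: 24.35
tool_pos: [0.5136, 0.0522, 0.2195]
tool_rot: [0.784, 0.62, -0.002, -0.002]
force: [-14.3, 2.9, 13.2]
grip_width: 0.107
```

```bash
python3 st.py
```

```text
24.35 [0.5136 0.0522 0.2195] [ 0.7845  0.6202 -0.0016 -0.0024] F [-14.3   2.9  13.2] w 0.107 r 0.1634 dial -1.957
T x,y [0.2308 0.973 ] [ 0.973  -0.2308]
```

The force on the tool points away from the hinge, so my commanded path runs inside the arc. I'll correct outward.

Request:
move_arm(plan=[{"tx": 0,"ty": -2,"tz": -2,"rx": 0,"ry": 0,"rz": 0,"gripper": 0.05},{"tx": 0,"ty": 0,"tz": 0,"rx": 0,"ry": 0,"rz": 0,"gripper": 0.05}])

```text
clock: 24.55
tool_pos: [0.5141, 0.0521, 0.2205]
tool_rot: [0.785, 0.62, 0.001, 0.0]
force: [0.9, 1.6, -2.6]
grip_width: 0.105
```

```bash
python3 st.py
```

```text
24.55 [0.5141 0.0521 0.2205] [7.846e-01 6.200e-01 5.000e-04 3.000e-04] F [ 0.9  1.6 -2.6] w 0.105 r 0.1632 dial -1.954
T x,y [0.2311 0.9729] [ 0.9729 -0.2311]
```

Request:
move_arm(plan=[{"tx": 0,"ty": 9,"tz": -9,"rx": 0,"ry": 0,"rz": 0,"gripper": 0.05},{"tx": 0,"ty": 10,"tz": -8.5,"rx": 0,"ry": 0,"rz": 0,"gripper": 0.05},{"tx": 0,"ty": 10,"tz": -8,"rx": 0,"ry": 0,"rz": 0,"gripper": 0.05},{"tx": 0,"ty": 0,"tz": 0,"rx": 0,"ry": 0,"rz": 0,"gripper": 0.05}])

```text
clock: 24.95
tool_pos: [0.5427, 0.0454, 0.2468]
tool_rot: [0.785, 0.62, 0.001, 0.0]
force: [-3.2, 2.6, 5.1]
grip_width: 0.105
```

```bash
cat > lid.py <<'E'
from h import *
s=manip.sense();p=s['tool_pos'];X=np.array([.9733,-.2295]);v=(p[:2]-[.4653,.0636])@X;z=p[2]-.0933
r=.1855;h=np.array([r-v,z]);a=np.arctan2(h[1],h[0]);F=s['force'];Fx=F[:2]@X
print('angle',np.degrees(a).round(1),'rad',np.linalg.norm(h).round(4),'Frad out',(-Fx*np.cos(a)+F[2]*np.sin(a)).round(1),'F',F.round(1),s['q'].round(2))
E
python3 lid.py
```

```text
angle 55.4 rad 0.1865 Frad out 6.3 F [-3.2  2.6  5.1] [-0.58  0.27  0.51  1.8  -0.15  1.1  -0.26]
```

Request:
move_arm(plan=[{"tx": 0,"ty": 11.5,"tz": -9,"rx": 0,"ry": 0,"rz": 0,"gripper": 0.05},{"tx": 0,"ty": 11,"tz": -6.5,"rx": 0,"ry": 0,"rz": 0,"gripper": 0.05},{"tx": 0,"ty": 11.5,"tz": -5.5,"rx": 0,"ry": 0,"rz": 0,"gripper": 0.05},{"tx": 0,"ty": 0,"tz": 0,"rx": 0,"ry": 0,"rz": 0,"gripper": 0.05}])

```text
clock: 25.35
tool_pos: [0.5758, 0.0376, 0.2666]
tool_rot: [0.785, 0.62, 0.0, 0.0]
force: [2.0, 2.1, -2.3]
grip_width: 0.101
```

```bash
python3 lid.py
```

```text
angle 67.5 rad 0.1877 Frad out -2.7 F [ 2.   2.1 -2.3] [-0.55  0.32  0.51  1.7  -0.17  1.17 -0.22]
```

Request:
move_arm(plan=[{"tx": 0,"ty": 13.5,"tz": -5,"rx": 0,"ry": 0,"rz": 0,"gripper": 0.05},{"tx": 0,"ty": 12.5,"tz": -3.5,"rx": 0,"ry": 0,"rz": 0,"gripper": 0.05},{"tx": 0,"ty": 12.5,"tz": -2.5,"rx": 0,"ry": 0,"rz": 0,"gripper": 0.05},{"tx": 0,"ty": 0,"tz": 0,"rx": 0,"ry": 0,"rz": 0,"gripper": 0.05}])

```text
clock: 25.75
tool_pos: [0.6132, 0.0288, 0.2781]
tool_rot: [0.785, 0.62, 0.001, 0.0]
force: [2.5, 3.8, 2.2]
grip_width: 0.103
```

```bash
python3 lid.py
```

```text
angle 79.7 rad 0.1879 Frad out 1.9 F [2.5 3.8 2.2] [-0.5   0.38  0.52  1.59 -0.2   1.22 -0.18]
```

Request:
move_arm(plan=[{"tx": 0,"ty": 13,"tz": -2,"rx": 0,"ry": 0,"rz": 0,"gripper": 0.05},{"tx": 0,"ty": 12.5,"tz": -1,"rx": 0,"ry": 0,"rz": 0,"gripper": 0.05},{"tx": 0,"ty": 10,"tz": 0,"rx": 0,"ry": 0,"rz": 0,"gripper": 0.05},{"tx": 0,"ty": 0,"tz": 0,"rx": 0,"ry": 0,"rz": 0,"gripper": 0.05},{"tx": 0,"ty": 0,"tz": 0,"rx": 0,"ry": 0,"rz": 0,"gripper": 0.05}])

```text
clock: 26.25
tool_pos: [0.6476, 0.0206, 0.2812]
tool_rot: [0.785, 0.62, 0.001, 0.001]
force: [2.5, 3.2, 3.5]
grip_width: 0.101
```

```bash
python3 lid.py
```

```text
angle 90.5 rad 0.1879 Frad out 3.5 F [2.5 3.2 3.5] [-0.46  0.44  0.52  1.5  -0.22  1.26 -0.15]
```

Upright at about 90°. Releasing, rising straight up and backing off toward the robot.

Request:
move_arm(plan=[{"tx": 0,"ty": 0,"tz": 0,"rx": 0,"ry": 0,"rz": 0,"gripper": 0.3},{"tx": 0,"ty": 0,"tz": 0,"rx": 0,"ry": 0,"rz": 0,"gripper": 0.4},{"tx": 0,"ty": 0,"tz": 0,"rx": 0,"ry": 0,"rz": 0,"gripper": 0.4},{"tx": 0,"ty": 0,"tz": -15,"rx": 0,"ry": 0,"rz": 0,"gripper": 0.4},{"tx": 0,"ty": 0,"tz": -20,"rx": 0,"ry": 0,"rz": 0,"gripper": 0.4}])

```text
clock: 26.75
tool_pos: [0.646, 0.0198, 0.3149]
tool_rot: [0.785, 0.62, -0.001, -0.001]
force: [0.1, 0.3, -0.4]
grip_width: 0.4
```

Request:
move_arm(plan=[{"tx": 0,"ty": 0,"tz": -30,"rx": 0,"ry": 0,"rz": 0,"gripper": 0.4},{"tx": 0,"ty": -30,"tz": -10,"rx": 0,"ry": 0,"rz": 0,"gripper": 0.4},{"tx": 0,"ty": -40,"tz": 0,"rx": 0,"ry": 0,"rz": 0,"gripper": 0.4},{"tx": 0,"ty": -40,"tz": 0,"rx": 0,"ry": 0,"rz": 0,"gripper": 0.4},{"tx": 0,"ty": 0,"tz": 0,"rx": 0,"ry": 0,"rz": 0,"gripper": 0.4}])

```text
clock: 27.25
tool_pos: [0.5358, 0.0462, 0.356]
tool_rot: [0.784, 0.62, -0.0, -0.001]
force: [0.2, -0.5, 0.1]
grip_width: 0.402
```

```bash
python3 st.py
python3 - <<'E'
from h import *
a=cap('scene','s8')['pixels'];b=cap('side','e8')['pixels']
c=np.hstack([cv2.resize(a[120:350,160:360],(400,460)),cv2.resize(b[150:350,200:400],(400,460))])
cv2.imwrite('pics/c8.png',c[:,:,::-1])
E
```

```text
27.25 [0.5358 0.0462 0.356 ] [ 7.842e-01  6.205e-01 -2.000e-04 -1.400e-03] F [ 0.2 -0.5  0.1] w 0.402 r 0.1569 dial -1.819
T x,y [0.23   0.9732] [ 0.9732 -0.23  ]
```

View pics/c8.png

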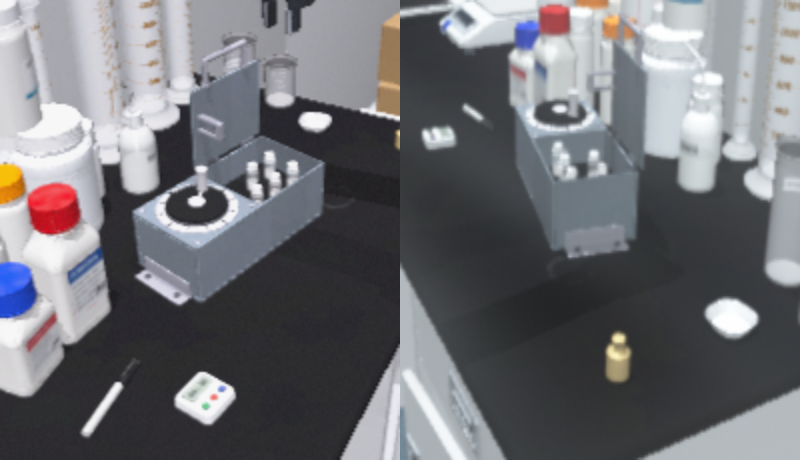

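The lid stands upright in both views, at crop (225,110) and (627,90). The vials are visible, the gripper is clear above, and the timer, pen, weight and boat look unmoved.

```bash
python3 -c "
from plant import hand_in
print(hand_in())"
```

```text
the job is handed in; nothing more can be done
None
```

The lockbox is open and handed in. The lid stands upright at about 90°, well past the 72° needed. The whole run took about 27 s of the 72 s allowed.

- **Dialling:** I turned the dial anticlockwise past 4 o'clock twice and stopped on it the third time, within about 0.005 rad. I then turned it clockwise past 9 o'clock once and stopped on it the second time, about 0.02 rad off. The last turn met a firm stop 3.7 rad past 9 o'clock, with about 11 N on the knob along the direction of turn.
- **Lid:** I let go of the dial, gripped the bar and swung the lid up its arc, then released it and backed the gripper away.
- **Arc error:** Partway up, the force at the wrist reached about 20 N because my path ran slightly inside the arc. I corrected it, and the radial load stayed below 7 N from there.
- **Last checks:** Both final camera views show the lid upright and the gripper clear, with the force reading near zero. The timer, pen, weight and boat look unmoved, but I judged that by eye and did not measure their positions again.
- **Refused calls:** My first three move calls were refused because some fields were missing. That moved nothing.

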